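Put a die-stone model away in the model chest with a folding lid stay

TASK

Put the yellow-topped die-stone model away in the model chest: raise the lid until the folding stay on its right side locks and carries the lid by itself, easing off as soon as you feel the stay come up taut so that its clamped foot is not pulled out of its setting, and set the model down gently and upright in the empty left bay. Then break the stay joint and let the lid down under control, without letting it drop, until it is fully shut. Leave the plaster model in the right bay and the things on the bench where they are.

Things in the scene. Friction and masses are not known exactly. Their poses are not given: they have to be found in the camera images.
- model_chest: grey sheet-steel model chest fixed to the bench: 180 mm deep (x), 270 wide (y), rim at z = 100. Origin: centre of its underside; x from front to back, away from the robot; y to its left; z up. Walls 4 mm. A 3 mm divider at y = 0 (top at z = 53) parts the left bay (+y, empty) from the right bay (-y, with the plaster model); floors at z = 10. A folding stay on its right side holds the lid
- chest_lid (a joint): angle of the lid in rad: 0 shut, growing as it opens. The lid is a pan 18 mm high of the chest's outline, 0.68 to 0.98 kg. It is stopped where the stay comes into line, at 1.19 to 1.39 rad depending on where the stay's foot is clamped; it must come within about 0.01 rad of that. Eased down from there by 0.025 rad (5 mm at the handle), it rests on the locked stay; if not locked, it drops
- stay_slot (a point): middle of the upright slot for the stay's foot, on the chest's right side (chest frame x = -10, y = -135, z = 40 mm). The foot pivot is clamped up to 6.5 mm above or below it; pulling the taut lid on with over 15 N at the handle drags it up. From it the lower link (88.7 mm between pivots) runs to the elbow, an equal upper link from there to the lid. The elbow circles round the foot pivot
- lid_pivot (a point): pivot of the stay's upper link on the right side of the lid's rim; moves with the lid (shut: chest frame x = -10, z = 109 mm). Lid shut: the elbow is folded forward, about 82 mm in front of this pivot. As the lid rises the elbow swings up and back; with the links in line and the lid eased down a little, a weak spring carries the elbow some 9 mm past the line, backwards, onto its stop: locked
- chest_hinge (a point): point on the lid's hinge axis, in the middle of the chest's width (chest frame x = +90, y = 0, z = 100 mm)
- lid_handle (a point): middle of the round bar of the lid's bow handle: 10 mm thick, along the chest's y, 100 mm between its two legs, 40 mm in front of the lid's front edge. It moves with the lid: 220 mm before the hinge axis and 9 mm above it when shut
- stay_pin (a point): grip point of the stay's finger pin, a round 12 mm steel pin on the elbow's axis, pointing right (chest -y), 40 mm long; the point is 33 mm outside the chest's side. Locked, it is drawn forward (chest -x) and slightly up with 1 to 3 N to break the stay; past the line the lid's weight folds it on, forward and down. Whoever holds the pin holds the lid; let go, the lid drops
- free_bay (a point): centre of the floor of the empty left bay (chest frame x = 0, y = +67.5, z = 10 mm); the bay is 172 mm in x and 129 mm in y. With the lid up, the front 2/3 of the bay can be reached straight from above
- die_model: the die-stone working model (yellow upper on white lower jaw), 56 x 66 x 49 mm, about 0.16 kg. Origin: centre of its underside, z up; grip it across its x (56 mm, flat back at +x, front teeth at -x), about 30 mm above its underside. Bare on the bench to the left of the chest at the start
- plaster_model: the white plaster model in the right bay, 56 x 65 x 50 mm, origin at the centre of its underside; to be left alone
- wax_tin: bystander: round flat tin, 64 mm across, 22 mm high, origin at the centre of its underside
- dappen_dish: bystander: small pale blue dish, 33 mm across, 27 mm high, origin at the centre of its underside
- eraser_box: bystander: small box with a clear lid, 36 x 50 x 16 mm, origin at the centre of its underside
- amber_bottle: bystander: amber bottle with a white cap, 27 mm across, 53 mm high, origin at the centre of its underside
- white_bottle: bystander: white bottle, 25 mm across, 58 mm high, origin at the centre of its underside
There are look-alikes about, which are no part of the job. What is shaped like the die_model but purple is not meant.

How it is judged:
On the way, in this order (a step that is already met when the one before it is completed fails the run):
1. the lid stands open on its locked stay, the robot clear of the chest (value of joint chest_lid above 1.12 rad and contact force between each of the arm, the fingers and model_chest below 0.2 N and velocity of joint chest_lid between -0.05 and 0.05 rad/s), for 0.4 s.
2. the die-stone model stands released in the left bay, the lid still up (x of die_model in the frame of model_chest between -0.09 and 0.09 m and y of die_model in the frame of model_chest between 0 and 0.135 m and z of die_model in the frame of model_chest between 0.004 and 0.016 m and angle between die_model's own z axis and vertical below 0.15 rad and contact force between the fingers and die_model below 0.1 N and linear speed of die_model below 0.03 m/s and value of joint chest_lid above 1.12 rad), for 0.2 s.
At the end, for the whole second after the job is handed in: The lid is shut (0.03 rad); the die-stone model stands upright (0.15 rad), at rest, on the floor of the left bay; the stay's foot is where it was clamped (finger pin back within 1 mm of its first place); plaster model within 20 mm and bystanders within 30 mm of where they were (value of joint chest_lid below 0.03 rad and x of die_model in the frame of model_chest between -0.09 and 0.09 m and y of die_model in the frame of model_chest between 0 and 0.135 m and z of die_model in the frame of model_chest between 0.004 and 0.016 m and angle between die_model's own z axis and vertical below 0.15 rad and linear speed of die_model below 0.03 m/s and distance of plaster_model from where it was at the start of the episode below 0.02 m and distance of stay_pin from where it was at the start of the episode below 0.001 m and distance of each of wax_tin, dappen_dish, eraser_box, amber_bottle, white_bottle from where it was at the start of the episode below 0.03 m); the robot touches nothing.
It fails at once if the lid drops or slams (faster than 2.5 rad/s downwards) (velocity of joint chest_lid below -2.5 rad/s).
It fails at once if the die-stone model is dropped or banged (more than 25 N) onto the chest (contact force between die_model and model_chest above 25 N).
It fails at once if the die-stone model is tipped over (angle between die_model's own z axis and vertical above 0.7 rad).
It fails at once if a bystander is disturbed (distance of any of wax_tin, dappen_dish, eraser_box, amber_bottle, white_bottle from where it was at the start of the episode above 0.03 m or distance of plaster_model from where it was at the start of the episode above 0.02 m).
It also fails if it takes over 72 s, if anything falls off the work surface, if the arm or the gripper's body presses on something with over 40 N, if the wrist force passes 120 N, or if a joint passes its speed limit or range.

ROBOT

A 6-joint arm with a two-finger parallel gripper is mounted at the origin on a cart in front of the work surface, level with it; the furniture and walls round the work are solid. World frame = base frame: x ahead of the robot, y to its left, z up, the work surface at z = 0. Lengths are in m, angles in rad, forces in N, time in s.
With the tool pointing down it reaches from about 0.35 to 0.85 m from the base axis. Payload 8.1 kg.
Tool frame: the origin (TCP) lies between the finger pads; the fingertips stand env.nose_length ahead of it and the grasp point (between the pads) lies 11 mm behind it (env.nose_length is the distance from the TCP to the fingertips, in m); z points along the fingers, y is the line along which they close (so a half turn about z gives the same grasp; the last joint's range is limited). The gripper opens to 93 mm and grips with 3 to 60 N. Pads are 15 mm wide; open, the fingers measure 128 mm over their backs; the gripper's body (75 mm by 188 mm) begins 65 mm behind the grasp point.
Start: joints at [1.219, 0.13, 1.488, -0, 1.523, -0.085], TCP at [0.158, 0.579, 0.227] pointing down, gripper open.
Joint ranges: [-2.96, 2.96], [-0.89, 2.26], [0.02, 2.5], [-1.34, 4.48], [0, 2.73], [-2.66, 2.66]. Speed limits (rad/s): [2.39, 2.39, 2.79, 3.14, 3.14, 3.14].

INTERFACE

Orientations are given as [roll, pitch, yaw] about the fixed x, y, z axes, in that order (R = Rz(yaw) Ry(pitch) Rx(roll)).
In Python, from rig import env gives the robot as it stands.
- The arm moves only by the tool arm_command, never from a script. Its argument "rows" is a list of rows, each an object with "dr": the turn, a rotation vector about the tool's x, y, z scaled (see below), a list of three; "xyz": the shift along the tool's x, y, z scaled (see below), a list of three; "jaw": the opening, from 0 (shut) to 1 (fully open). In form: [{"dr": [rx, ry, rz], "xyz": [x, y, z], "jaw": jaw}, ...]. A call has 1 to 10 rows; each row shifts and turns the commanded pose from where the row before left it, along the tool's axes as they then stand; what a row does not reach is not made up. The controller multiplies each number of a shift by 2 cm and each number of a turn by 0.1 rad. A row lasts 1/12 s, in which the tool goes at most 41.7 mm and 7.16 degrees, less where a joint would pass 70% of its speed; a pose out of reach is approached as far as the arm can. A call with a number of a shift or a turn outside -1 to 1 is refused whole. A call with a gripper value outside its range is refused whole. The fingers move at their own pace and stop on an object; "force" is the grip in N (left out, the last holds). Time passes only in rows, so rows that do not move let the fingers close. It gives the time, the measured TCP pose, the force, the opening and the grip force at its end, in the units of the state.
- env.read_state(): the state, without advancing time (a new reading comes with each control period).
- env.read_camera(name): name is "scene" or "top"; returns (picture, depth): 420x560x3 uint8, blue, green, red; 420x560 float32, m along the optical axis (not along the pixel's ray), 0 where there is no reading.
- env.calibration(name): a dict with "vertical_fov" (degrees; the focal length in pixels is half the picture's height over the tangent of half this angle, whatever the lens; pixels are square), "cx", "cy" (the principal point, pixels), "dist_coeffs" ([k1, k2, p1, p2, k3] as OpenCV has them; the pictures are not rectified), "origin" and "rotation" of the camera in the world. Camera axes: x right, y down, z forward; pixel columns grow to the right and rows downward; lengths in m; the calibration is good to about 2 mm. A picture is of the moment at which its call begins. calibration takes no time and is no camera call.
- env.close_job(): hands the job in; it is judged then, once.
The state is a dict: "clock": time; "q": joint angles; "qd": joint speeds; "joint_efforts": joint torques, N m; "position": TCP position; "eef_rot": TCP orientation; "force": force on the tool from outside, world axes, zero at the start; "torque": the same for the moment, N m; "grip_width": finger opening in m; "grasp_force": force on a finger pad.
Only numpy, scipy, OpenCV 4.12 (cv2) and the standard library are available. Lean on these libraries where they do the work, as an engineer would, in place of code of your own. Each camera call takes 0.05 s, during which the arm holds its last target. There are 200 camera calls.

## Working session

There is one attempt and no reset: what is moved stays moved. The work goes in short steps, Python scripts to look and compute and a tool call to move; the robot and the scene stay as the last step left them, time stands still between calls to the robot, and variables do not carry over. Pictures are saved under pics/ and viewed, at most 10 in all, crops included, and the job is handed in when it is done.

Besides the shell and the picture viewer there is one more tool, called after "Call:" as name([rows], argument=value, ...), one row to a line, values as JSON. arm_command: Moves the arm, as the interface text tells. Shifts and turns lie within -1 to 1; 1 stands for 2 cm of shift or 0.1 rad of turn. Its arguments: {"type":"object","properties":{"rows":{"type":"array","items":{"type":"object","properties":{"dr":{"type":"array","items":{"type":"number","minimum":-1,"maximum":1}},"xyz":{"type":"array","items":{"type":"number","minimum":-1,"maximum":1}},"jaw":{"type":"number"}}}},"force":{"type":"number"}},"required":["rows"]}

```bash
mkdir -p pics
cat > h.py <<'E'
import numpy as np, cv2
from rig import env
def cam(n):
    im,d=env.read_camera(n); return im,d
def K(n,im):
    c=env.calibration(n); f=im.shape[0]/2/np.tan(np.radians(c["vertical_fov"])/2)
    return c,np.array([[f,0,c["cx"]],[0,f,c["cy"]],[0,0,1.]])
def cloud(n,im,d):
    c,k=K(n,im); h,w=d.shape
    u,v=np.meshgrid(np.arange(w),np.arange(h))
    p=cv2.undistortPoints(np.stack([u,v],-1).reshape(-1,1,2).astype(np.float64),k,np.array(c["dist_coeffs"])).reshape(h,w,2)
    P=np.dstack([p*d[...,None],d])
    W=P@np.array(c["rotation"]).T+np.array(c["origin"]); W[d==0]=np.nan
    return W
def proj(n,im,pts):
    c,k=K(n,im); R=np.array(c["rotation"]); P=(np.atleast_2d(pts)-c["origin"])@R
    return cv2.projectPoints(P,np.zeros(3),np.zeros(3),k,np.array(c["dist_coeffs"]))[0].reshape(-1,2)
E
python3 - <<'E'
from h import *
print(env.read_state(), env.nose_length)
a=[]
for n in("scene","top"):
    im,d=cam(n); W=cloud(n,im,d); np.savez(f"{n}0.npz",im=im,d=d,W=W); a.append(im); c=env.calibration(n);print(n,c)
    cv2.imwrite(f"pics/{n}0.png",im)
E
```

```text
{'clock': 0.0, 'q': array([ 1.21860384e+00,  1.31166368e-01,  1.48925231e+00,  2.40488670e-05,
        1.52301003e+00, -8.54163535e-02]), 'qd': array([ 6.12593805e-04, -1.15888541e-05, -2.60817688e-04, -1.55031730e-04,
       -8.90701759e-04, -9.15778917e-04]), 'joint_efforts': array([ 1.85712459e-03, -5.59845006e+01, -4.91765785e+01,  7.73028564e-02,
        3.48775461e-02, -8.07139963e-05]), 'position': array([0.15796306, 0.57826401, 0.22559915]), 'eef_rot': array([-3.13976534e+00, -1.80570162e-04,  2.87481518e+00]), 'force': array([ 0.30973893, -0.94934776, -0.69988997]), 'torque': array([ 0.01685822, -0.01375429, -0.00321787]), 'grasp_force': 0.0, 'grip_width': 0.09321490140538471} 0.008Traceback (most recent call last):
  File "<stdin>", line 5, in <module>
  File "h.py", line 13, in cloud
    W=P@np.array(c["rotation"]).T+np.array(c["origin"]); W[d==0]=np.nan
      ~~~~~~~~~~~~~~~~~~~~~~~~~~~^~~~~~~~~~~~~~~~~~~~~~
ValueError: operands could not be broadcast together with shapes (420,560) (3,)
```

```bash
python3 - <<'E'
s=open('h.py').read()
s=s.replace('c=env.calibration(n); f=','c=env.calibration(n); c["rotation"]=Rotation.from_euler("xyz",c["rotation"]).as_matrix(); f=').replace('import numpy as np, cv2','import numpy as np, cv2\nfrom scipy.spatial.transform import Rotation')
open('h.py','w').write(s)
E
python3 - <<'E'
from h import *
for n in("scene","top"):
    im,d=cam(n); W=cloud(n,im,d); np.savez(f"{n}0.npz",im=im,d=d,W=W); c=env.calibration(n);print(n,c)
    cv2.imwrite(f"pics/{n}0.png",im); print(np.nanpercentile(W.reshape(-1,3),[5,50,95],axis=0))
E
```

```text
scene {'vertical_fov': 55.42805796174612, 'cx': 283.6987372850693, 'cy': 212.51165685445406, 'dist_coeffs': array([0.03987981, 0.        , 0.        , 0.        , 0.        ]), 'origin': array([0.07694378, 1.09680027, 1.31299256]), 'rotation': array([-2.42518172,  0.00942835, -2.68148004])}
[[-0.4786384  -1.04235751 -0.80173886]
 [ 0.59898986  0.17678592  0.11765783]
 [ 1.18179999  0.92761888  0.72045989]]
top {'vertical_fov': 42.78387266100111, 'cx': 271.2075312506296, 'cy': 211.03150873539013, 'dist_coeffs': array([-0.13250351,  0.        ,  0.        ,  0.        ,  0.        ]), 'origin': array([-0.31807883, -0.03231982,  1.67825131]), 'rotation': array([-2.62710298, -0.00837818, -1.36473559])}
[[-0.05946578 -1.02448348 -0.80533272]
 [ 0.6642418   0.0806402   0.00910953]
 [ 1.18845422  1.16311825  0.69441632]]
```

View pics/scene0.png

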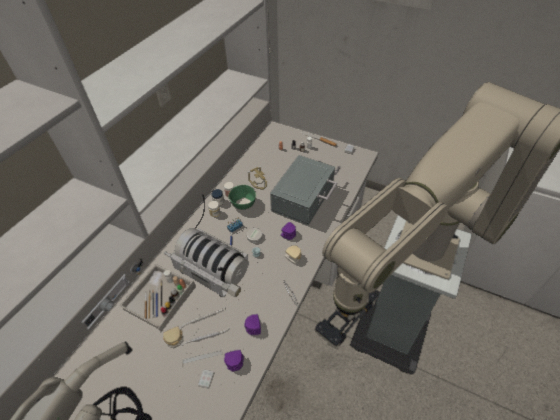

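View pics/top0.png

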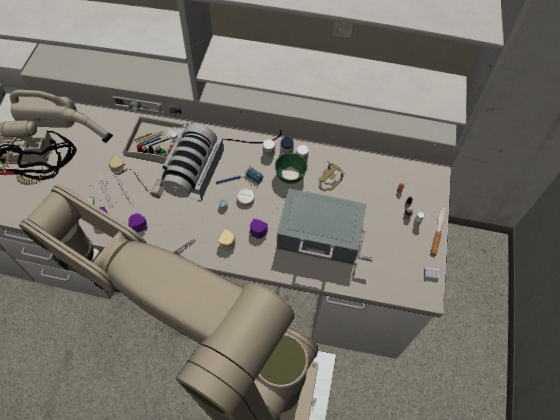

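Run:
```python
from h import *
s=np.load("scene0.npz");t=np.load("top0.npz")
def crop(im,c,w,h,k): 
    x,y=c; return cv2.resize(im[y-h:y+h,x-w:x+w],None,fx=k,fy=k,interpolation=cv2.INTER_CUBIC)
A=np.vstack([crop(s["im"],(293,250),40,30,5),crop(s["im"],(172,335),40,30,5)])[:600]
B=np.vstack([crop(t["im"],(227,238),40,30,5),crop(t["im"],(117,163),40,30,5)])[:600]
cv2.imwrite("pics/c1.png",np.hstack([A,B]))
for n,D in(("s",s),("t",t)):
    W=D["W"]; x,y,z=W[...,0],W[...,1],W[...,2]
    m=(x>.2)&(x<1)&(y<.3)&(y>-.6)&(z>.108)&(z<.128)
    m=cv2.morphologyEx(m.astype(np.uint8),cv2.MORPH_OPEN,np.ones((3,3)))
    nl,l,st,_=cv2.connectedComponentsWithStats(m)
    for i in range(1,nl):
        if st[i,4]>300:
            P=W[l==i]; r=cv2.minAreaRect(P[:,:2].astype(np.float32)*1000); print(n,st[i],r,np.median(P[:,2]))
    for nm,uv in dict(s=[("die",(293,254)),("y2",(172,335))],t=[("die",(227,238)),("y2",(117,163))])[n]:
        P=W[uv[1]-12:uv[1]+13,uv[0]-12:uv[0]+13].reshape(-1,3); P=P[(P[:,2]>.03)&(P[:,2]<.07)]
        print(nm,len(P),P.mean(0),P.max(0)[2],cv2.minAreaRect(P[:,:2].astype(np.float32)*1000))
    bb=(x>.2)&(x<1)&(y<.5)&(y>-.1)&(np.abs(z)<.01)&(y>.1); print("table z",np.median(z[bb]))
```

```text
s [ 270  156   65   53 1955] ((556.8395385742188, -38.83209228515625), (281.331787109375, 191.30508422851562), 87.86503601074219) 0.11854782432282307
die 157 [0.45465658 0.27584157 0.04528332] 0.05384799298925036 ((455.04205322265625, 270.85968017578125), (52.48711395263672, 58.64533615112305), 75.12510681152344)
y2 266 [0.67162683 0.75608332 0.04370793] 0.052425253066958444 ((688.8641967773438, 756.3749389648438), (89.35729217529297, 59.4893913269043), 10.904231071472168)
table z 0.00019581272110613668
t [ 278  189   87   62 3763] ((554.9199829101562, -35.873687744140625), (268.2965087890625, 187.44578552246094), 88.82882690429688) 0.11803143626366719
die 206 [0.45191197 0.27031355 0.04468205] 0.06187108184241841 ((454.64678955078125, 270.01837158203125), (52.37114715576172, 59.81317901611328), 59.62290573120117)
y2 185 [0.67285749 0.75152804 0.04389846] 0.0582872060787718 ((688.2186889648438, 752.8324584960938), (91.49154663085938, 61.955528259277344), 2.9287381172180176)
table z -0.00014420832365114045
```

View pics/c1.png

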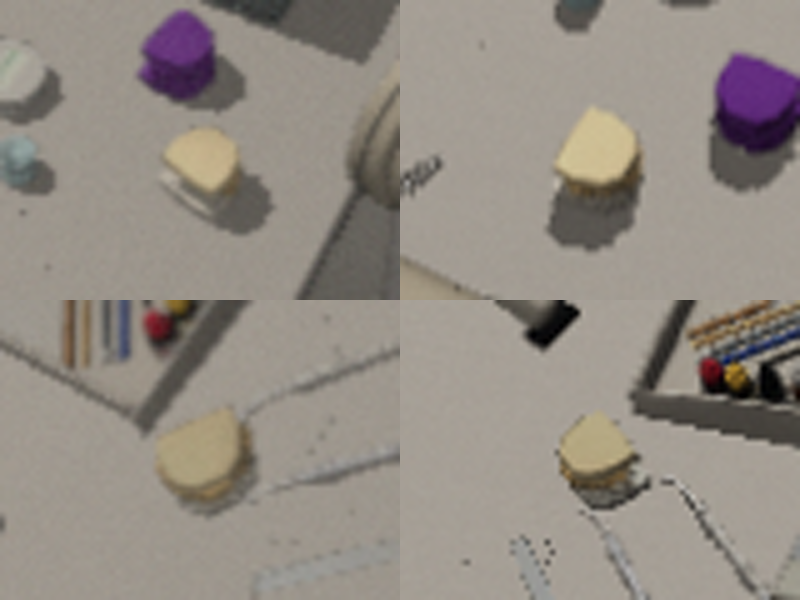

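```bash
cat >> h.py <<'E'
def ortho(n,im,x0,x1,y0,y1,z,s=0.5):
    # rows: x descending, cols: y descending (robot's view), s mm/px
    xs=np.arange(x1,x0,-s/1000); ys=np.arange(y1,y0,-s/1000)
    Y,X=np.meshgrid(ys,xs); p=proj(n,im,np.stack([X,Y,np.full_like(X,z)],-1).reshape(-1,3)).reshape(*X.shape,2).astype(np.float32)
    return cv2.remap(im,p[...,0],p[...,1],cv2.INTER_CUBIC),X,Y
E
python3 - <<'E'
from h import *
R=[];C=[]
for n in("scene","top"):
    D=np.load(n+"0.npz"); im,W=D["im"],D["W"]
    o,X,Y=ortho(n,im,.40,.51,.21,.33,.049,.35); 
    hsv=cv2.cvtColor(o,cv2.COLOR_BGR2HSV); m=((hsv[...,1]>60)&(hsv[...,2]>150)).astype(np.uint8)
    cs=max(cv2.findContours(m,cv2.RETR_EXTERNAL,cv2.CHAIN_APPROX_NONE)[0],key=cv2.contourArea); print(n,"die rect px",cv2.minAreaRect(cs),[X[0,0],Y[0,0]])
    cc=np.array([[X[q[0,1],q[0,0]],Y[q[0,1],q[0,0]]] for q in cs]); print(cc.min(0),cc.max(0))
    ap=cv2.approxPolyDP(cs,10,True)[:,0]; print([(round(X[b,a],3),round(Y[b,a],3)) for a,b in ap])
    o2=o.copy(); cv2.drawContours(o2,[cs],-1,(0,0,255),1); R.append(o2)
    o3,X,Y=ortho(n,im,.38,.67,-.24,.13,.118,1.); C.append(o3)
    x,y,z=W[...,0],W[...,1],W[...,2]
    # handle points: front of the chest
    h=(x>.36)&(x<.455)&(y>-.15)&(y<.08)&(z>.085)&(z<.125); P=W[h]; print("handle",len(P),np.round(np.c_[P.min(0),np.median(P,0),P.max(0)],4).tolist())
    # chest side walls & lid edges: 
    m=(np.abs(z-.118)<.006)&(x>.45)&(x<.68)&(y>-.25)&(y<.15); P=W[m]
    a=np.radians(-1.5)
    for yy in(-.12,-.08,-.04,0,.04):
        q=P[np.abs(P[:,1]-yy)<.01]; print("y",yy,np.round(np.percentile(q[:,0],[1,99]),4),end=' ')
    print()
    for xx in(.48,.52,.56,.6,.63):
        q=P[np.abs(P[:,0]-xx)<.01]; print("x",xx,np.round(np.percentile(q[:,1],[1,99]),4),end=' ')
    print()
    q=(y>-.3)&(y<-.175)&(x>.35)&(x<.65)&(z>.04)&(z<.13); print("right side",np.round(W[q],3)[:40].tolist())
cv2.imwrite("pics/o1.png",np.vstack([np.hstack(R),np.zeros((4,R[0].shape[1]*2,3),np.uint8)]+[np.hstack([c[:,:R[0].shape[1]] for c in C])])[:600])
E
```

```text
scene die rect px ((158.5420379638672, 154.92147827148438), (145.84393310546875, 149.81455993652344), 9.727578163146973) [np.float64(0.51), np.float64(0.33)]
[0.4302  0.24845] [0.48305 0.30235]
[(np.float64(0.48), np.float64(0.291)), (np.float64(0.438), np.float64(0.302)), (np.float64(0.431), np.float64(0.265)), (np.float64(0.453), np.float64(0.249)), (np.float64(0.468), np.float64(0.253)), (np.float64(0.482), np.float64(0.274))]
handle 72 [[0.4226, 0.43, 0.4545], [-0.0877, -0.0316, 0.0254], [0.1022, 0.1127, 0.1206]]
y -0.12 [0.4679 0.6442] y -0.08 [0.4589 0.6445] y -0.04 [0.4692 0.6466] y 0 [0.4702 0.6451] y 0.04 [0.4709 0.649 ] 
x 0.48 [-0.1667  0.101 ] x 0.52 [-0.1651  0.1006] x 0.56 [-0.1664  0.1001] x 0.6 [-0.1658  0.0978] x 0.63 [-0.1666  0.0977] 
right side [[0.546, -0.181, 0.115], [0.545, -0.179, 0.111], [0.54, -0.177, 0.115], [0.534, -0.176, 0.112], [0.53, -0.178, 0.112], [0.468, -0.222, 0.076], [0.463, -0.222, 0.079], [0.468, -0.21, 0.08], [0.463, -0.208, 0.083], [0.461, -0.217, 0.078], [0.458, -0.222, 0.074], [0.468, -0.21, 0.074], [0.462, -0.205, 0.081], [0.459, -0.213, 0
[... 1431 characters left out ...]
, 0.105], [0.52, -0.176, 0.108], [0.517, -0.177, 0.106], [0.546, -0.176, 0.042], [0.515, -0.178, 0.103], [0.515, -0.179, 0.097], [0.512, -0.176, 0.093], [0.508, -0.178, 0.104], [0.506, -0.176, 0.099], [0.506, -0.177, 0.092], [0.494, -0.176, 0.107], [0.499, -0.178, 0.091], [0.499, -0.176, 0.082], [0.493, -0.178, 0.096], [0.506, -0.175, 0.06], [0.49, -0.176, 0.094], [0.488, -0.176, 0.09], [0.488, -0.177, 0.083], [0.483, -0.178, 0.084], [0.484, -0.176, 0.074], [0.479, -0.178, 0.087], [0.475, -0.175, 0.085], [0.474, -0.178, 0.089], [0.471, -0.176, 0.086], [0.474, -0.177, 0.072], [0.466, -0.177, 0.081], [0.468, -0.181, 0.078], [0.464, -0.178, 0.078], [0.464, -0.181, 0.08], [0.468, -0.185, 0.072]]
```

View pics/o1.png

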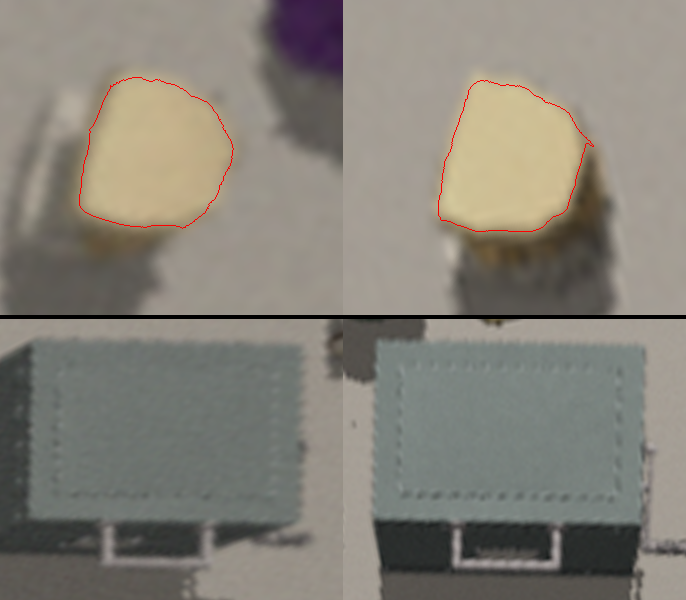

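Pictures: the chest is at scene (305,188) and top (320,225), with its handle at top (317,250). Possible targets are the yellow model at scene (293,254), a second yellow one at scene (172,335), and purple ones at scene (289,230), (253,324) and (234,360). I choose scene (293,254). It is yellow on white, stands just left of the chest and is in reach. The second yellow one is about 1 m away, out of reach.

```bash
cat >> h.py <<'E'
Rot=Rotation
def tool(yang,tilt=0.):
    """tool down, tool y at world angle yang(deg); tilt: rad about tool y"""
    a=np.radians(yang); y=np.array([np.cos(a),np.sin(a),0]); z=np.array([0,0,-1.]); x=np.cross(y,z)
    return Rot.from_matrix(np.c_[x,y,z])*Rot.from_rotvec([0,tilt,0])
def plan(p1,R1,n,p0=None,R0=None,nd=2):
    s=env.read_state()
    p=np.array(s["position"] if p0 is None else p0); R=Rot.from_euler("xyz",s["eef_rot"]) if R0 is None else R0
    return path([p+(np.array(p1)-p)*i/n for i in range(1,n+1)],[R*Rot.from_rotvec((R.inv()*R1).as_rotvec()*i/n) for i in range(1,n+1)],p,R,nd)
def path(ps,Rs,p,R,nd=2):
    out=[]
    for q,Q in zip(ps,Rs):
        d=np.round(R.inv().apply(q-p)/.02,nd); w=np.round((R.inv()*Q).as_rotvec()/.1,nd); out.append((d+0).tolist()+(w+0).tolist())
        p=p+R.apply(d*.02); R=R*Rot.from_rotvec(w*.1)
    for i,o in enumerate(out): print(i,"xyz",o[:3],"dr",o[3:])
    print("end",p.round(4))
E
python3 - <<'E'
from h import *
plan([.426,-.032,.20],tool(-1),26)
E
```

```text
0 xyz [-0.81, -1.0, 0.05] dr [0.0, 0.0, 0.51]
1 xyz [-0.85, -0.95, 0.05] dr [0.0, 0.0, 0.51]
2 xyz [-0.91, -0.91, 0.05] dr [0.0, 0.0, 0.5]
3 xyz [-0.94, -0.86, 0.05] dr [0.0, 0.0, 0.51]
4 xyz [-1.0, -0.82, 0.05] dr [0.0, 0.0, 0.51]
5 xyz [-1.03, -0.76, 0.06] dr [0.0, 0.0, 0.51]
6 xyz [-1.06, -0.71, 0.05] dr [0.0, 0.0, 0.51]
7 xyz [-1.11, -0.65, 0.05] dr [0.0, 0.0, 0.51]
8 xyz [-1.13, -0.59, 0.05] dr [0.0, 0.0, 0.5]
9 xyz [-1.17, -0.54, 0.05] dr [0.0, 0.0, 0.51]
10 xyz [-1.19, -0.48, 0.05] dr [0.0, 0.0, 0.51]
11 xyz [-1.21, -0.42, 0.05] dr [0.0, 0.01, 0.51]
12 xyz [-1.23, -0.35, 0.05] dr [-0.01, 0.0, 0.51]
13 xyz [-1.25, -0.29, 0.05] dr [0.0, 0.0, 0.51]
14 xyz [-1.26, -0.23, 0.05] dr [0.0, 0.0, 0.5]
15 xyz [-1.27, -0.16, 0.05] dr [0.0, 0.0, 0.51]
16 xyz [-1.28, -0.1, 0.05] dr [0.0, 0.0, 0.51]
17 xyz [-1.28, -0.04, 0.05] dr [0.0, 0.0, 0.51]
18 xyz [-1.28, 0.03, 0.05] dr [0.0, 0.0, 0.51]
19 xyz [-1.28, 0.1, 0.05] dr [0.0, 0.0, 0.5]
20 xyz [-1.27, 0.16, 0.05] dr [0.0, 0.0, 0.51]
21 xyz [-1.26, 0.23, 0.05] dr [0.0, 0.0, 0.51]
22 xyz [-1.25, 0.29, 0.05] dr [0.0, 0.0, 0.51]
23 xyz [-1.24, 0.35, 0.05] dr [0.0, 0.0, 0.51]
24 xyz [-1.21, 0.41, 0.05] dr [0.0, 0.0, 0.51]
25 xyz [-1.19, 0.48, 0.04] dr [0.0, 0.0, 0.5]
end [ 0.426  -0.032   0.2001]
```

Call:
arm_command([
  {"xyz":[-0.8,-1,0.05],"dr":[0,0,0.5],"jaw":0.25},
  {"xyz":[-0.85,-0.95,0.05],"dr":[0,0,0.5],"jaw":0.25},
  {"xyz":[-0.9,-0.9,0.05],"dr":[0,0,0.5],"jaw":0.25},
  {"xyz":[-0.95,-0.85,0.05],"dr":[0,0,0.5],"jaw":0.25},
  {"xyz":[-1,-0.8,0.05],"dr":[0,0,0.5],"jaw":0.25},
  {"xyz":[-1,-0.75,0.05],"dr":[0,0,0.5],"jaw":0.25},
  {"xyz":[-1,-0.7,0.05],"dr":[0,0,0.5],"jaw":0.25},
  {"xyz":[-1,-0.65,0.05],"dr":[0,0,0.5],"jaw":0.25},
  {"xyz":[-1,-0.6,0.05],"dr":[0,0,0.5],"jaw":0.25},
  {"xyz":[-1,-0.5,0.05],"dr":[0,0,0.5],"jaw":0.25},
])

```text
clock: 0.98
position: [0.2551, 0.3507, 0.2163]
eef_rot: [-3.141, 0.0, 2.372]
force: [0.8, -0.6, -0.1]
grip_width: 0.0309
grasp_force: 0.0
```

Call:
arm_command([
  {"xyz":[-1,-0.45,0.05],"dr":[0,0,0.6],"jaw":0.25},
  {"xyz":[-1,-0.4,0.05],"dr":[0,0,0.6],"jaw":0.25},
  {"xyz":[-1,-0.35,0.05],"dr":[0,0,0.6],"jaw":0.25},
  {"xyz":[-1,-0.3,0.05],"dr":[0,0,0.6],"jaw":0.25},
  {"xyz":[-1,-0.2,0.05],"dr":[0,0,0.6],"jaw":0.25},
  {"xyz":[-1,-0.1,0.05],"dr":[0,0,0.6],"jaw":0.25},
  {"xyz":[-1,0,0.05],"dr":[0,0,0.6],"jaw":0.25},
  {"xyz":[-1,0,0.05],"dr":[0,0,0.6],"jaw":0.25},
  {"xyz":[-1,0.1,0.05],"dr":[0,0,0.6],"jaw":0.25},
  {"xyz":[-1,0.1,0.05],"dr":[0,0,0.6],"jaw":0.25},
])

```text
clock: 1.82
position: [0.3317, 0.1597, 0.2064]
eef_rot: [-3.142, -0.0, 1.772]
force: [-1.5, 0.2, -0.1]
grip_width: 0.0232
grasp_force: 0.0
```

Run:
```python
from h import *
plan([.426,-.032,.16],tool(-1),10)
for n in("scene","top"):
    D=np.load(n+"0.npz"); W=D["W"]; x,y,z=W[...,0],W[...,1],W[...,2]
    P=W[(x>.41)&(x<.44)&(y>-.075)&(y<.01)&(z>.095)&(z<.125)]; print(n,len(P),P.mean(0),P.std(0),np.percentile(P,[5,95],axis=0))
```

```text
0 xyz [-1.03, 0.27, 0.23] dr [0.0, 0.0, 0.22]
1 xyz [-1.03, 0.29, 0.23] dr [0.0, 0.0, 0.22]
2 xyz [-1.02, 0.32, 0.24] dr [0.0, 0.0, 0.22]
3 xyz [-1.01, 0.34, 0.23] dr [0.0, 0.0, 0.21]
4 xyz [-1.01, 0.36, 0.23] dr [0.0, 0.0, 0.22]
5 xyz [-1.0, 0.38, 0.23] dr [0.0, 0.0, 0.22]
6 xyz [-0.99, 0.4, 0.23] dr [0.0, 0.0, 0.22]
7 xyz [-0.98, 0.43, 0.24] dr [0.0, 0.0, 0.22]
8 xyz [-0.97, 0.44, 0.23] dr [0.0, 0.0, 0.22]
9 xyz [-0.96, 0.47, 0.23] dr [0.0, 0.0, 0.22]
end [ 0.426 -0.032  0.16 ]
scene 36 [ 0.42761114 -0.032071    0.11299861] [0.00272609 0.02550182 0.00340682] [[ 0.42394756 -0.06979352  0.10741709]
 [ 0.4319263   0.00538427  0.11872952]]
top 83 [ 0.42756218 -0.03204063  0.1130893 ] [0.00334057 0.02492925 0.00448638] [[ 0.42265003 -0.07019174  0.10629437]
 [ 0.43304152  0.00602281  0.12037902]]
```

Call:
arm_command([
  {"xyz":[-1,0.27,0.2],"dr":[0,0,0.22],"jaw":0.25},
  {"xyz":[-1,0.3,0.2],"dr":[0,0,0.22],"jaw":0.25},
  {"xyz":[-1,0.32,0.2],"dr":[0,0,0.22],"jaw":0.25},
  {"xyz":[-1,0.34,0.2],"dr":[0,0,0.22],"jaw":0.25},
  {"xyz":[-1,0.36,0.2],"dr":[0,0,0.22],"jaw":0.25},
  {"xyz":[-1,0.38,0.2],"dr":[0,0,0.22],"jaw":0.25},
  {"xyz":[-1,0.4,0.2],"dr":[0,0,0.22],"jaw":0.25},
  {"xyz":[-1,0.43,0.2],"dr":[0,0,0.22],"jaw":0.25},
  {"xyz":[-1,0.45,0.2],"dr":[0,0,0.22],"jaw":0.25},
  {"xyz":[-1,0.47,0.2],"dr":[0,0,0.22],"jaw":0.25},
])

```text
clock: 2.65
position: [0.4266, -0.0319, 0.1662]
eef_rot: [-3.141, -0.0, 1.554]
force: [0.6, -0.4, 1.2]
grip_width: 0.0234
grasp_force: 0.0
```

Run:
```python
from h import *
plan([.427,-.032,.098],tool(-1),1)
print(env.read_state()["eef_rot"])
```

```text
0 xyz [0.0, 0.02, 3.41] dr [0.0, 0.0, 0.0]
end [ 0.427  -0.0319  0.098 ]
[-3.14145489e+00 -9.73479123e-05  1.55358747e+00]
```

Call:
arm_command([
  {"xyz":[0,0.02,0.7],"jaw":0.25},
  {"xyz":[0,0,0.7],"jaw":0.25},
  {"xyz":[0,0,0.7],"jaw":0.25},
  {"xyz":[0,0,0.7],"jaw":0.25},
  {"xyz":[0,0,0.6],"jaw":0.25},
  {"jaw":0.25},
])

```text
invalid input at $.rows[0]: expected keys dr, xyz, jaw
```

Call:
arm_command([
  {"jaw":0},
  {"jaw":0},
  {"jaw":0},
  {"jaw":0},
], force=15)

```text
invalid input at $.rows[0]: expected keys dr, xyz, jaw
```

Call:
arm_command([
  {"xyz":[0,0.02,0.7],"dr":[0,0,0],"jaw":0.25},
  {"xyz":[0,0,0.7],"dr":[0,0,0],"jaw":0.25},
  {"xyz":[0,0,0.7],"dr":[0,0,0],"jaw":0.25},
  {"xyz":[0,0,0.7],"dr":[0,0,0],"jaw":0.25},
  {"xyz":[0,0,0.6],"dr":[0,0,0],"jaw":0.25},
  {"xyz":[0,0,0],"dr":[0,0,0],"jaw":0.25},
])

```text
clock: 3.15
position: [0.4247, -0.0305, 0.0958]
eef_rot: [-3.137, -0.001, 1.555]
force: [-0.9, 0.8, -0.5]
grip_width: 0.0232
grasp_force: 0.0
```

Call:
arm_command([
  {"xyz":[0,0,0],"dr":[0,0,0],"jaw":0},
  {"xyz":[0,0,0],"dr":[0,0,0],"jaw":0},
  {"xyz":[0,0,0],"dr":[0,0,0],"jaw":0},
  {"xyz":[0,0,0],"dr":[0,0,0],"jaw":0},
], force=15)

```text
clock: 3.48
position: [0.4276, -0.031, 0.0996]
eef_rot: [3.14, 0.0, 1.555]
force: [1.5, -0.9, 0.5]
grip_width: 0.0091
grasp_force: 15.0
```

Run:
```python
import numpy as np
r=np.hypot(.22,.009);a0=np.arctan2(.009,.22)
th=np.r_[0,.02,.06,np.arange(.11,1.13,.05)]
P=np.c_[-r*np.cos(a0+th),r*np.sin(a0+th)]
acc=np.zeros(2)
for i in range(1,len(th)):
    d=np.round((P[i]-P[0])/.02-acc,2); acc+=d; print(round(th[i],2),[0,d[0],-d[1]])
print(P[-1]-P[0], acc*.02)
```

```text
0.02 [0, np.float64(0.01), np.float64(-0.22)]
0.06 [0, np.float64(0.04), np.float64(-0.44)]
0.11 [0, np.float64(0.07), np.float64(-0.54)]
0.16 [0, np.float64(0.09), np.float64(-0.55)]
0.21 [0, np.float64(0.13), np.float64(-0.53)]
0.26 [0, np.float64(0.15), np.float64(-0.53)]
0.31 [0, np.float64(0.17), np.float64(-0.52)]
0.36 [0, np.float64(0.2), np.float64(-0.52)]
0.41 [0, np.float64(0.23), np.float64(-0.5)]
0.46 [0, np.float64(0.25), np.float64(-0.49)]
0.51 [0, np.float64(0.28), np.float64(-0.47)]
0.56 [0, np.float64(0.3), np.float64(-0.46)]
0.61 [0, np.float64(0.32), np.float64(-0.45)]
0.66 [0, np.float64(0.35), np.float64(-0.43)]
0.71 [0, np.float64(0.36), np.float64(-0.41)]
0.76 [0, np.float64(0.39), np.float64(-0.39)]
0.81 [0, np.float64(0.4), np.float64(-0.38)]
0.86 [0, np.float64(0.42), np.float64(-0.35)]
0.91 [0, np.float64(0.44), np.float64(-0.33)]
0.96 [0, np.float64(0.46), np.float64(-0.31)]
1.01 [0, np.float64(0.47), np.float64(-0.28)]
1.06 [0, np.float64(0.48), np.float64(-0.27)]
1.11 [0, np.float64(0.5), np.float64(-0.23)]
[0.13023575 0.19205566] [0.1302 0.192 ]
```

Call:
arm_command([
  {"xyz":[0,0.01,-0.22],"dr":[0,0,0],"jaw":0},
  {"xyz":[0,0.04,-0.44],"dr":[0,0,0],"jaw":0},
  {"xyz":[0,0.07,-0.54],"dr":[0,0,0],"jaw":0},
  {"xyz":[0,0.09,-0.55],"dr":[0,0,0],"jaw":0},
  {"xyz":[0,0.13,-0.53],"dr":[0,0,0],"jaw":0},
  {"xyz":[0,0.15,-0.53],"dr":[0,0,0],"jaw":0},
  {"xyz":[0,0.17,-0.52],"dr":[0,0,0],"jaw":0},
  {"xyz":[0,0.2,-0.52],"dr":[0,0,0],"jaw":0},
  {"xyz":[0,0.23,-0.5],"dr":[0,0,0],"jaw":0},
])

```text
clock: 4.23
position: [0.4489, -0.0314, 0.1865]
eef_rot: [3.142, 0.0, 1.555]
force: [4.3, -2.0, -6.5]
grip_width: 0.0097
grasp_force: 15.0
```

Call:
arm_command([
  {"xyz":[0,0.25,-0.49],"dr":[0,0,0],"jaw":0},
  {"xyz":[0,0.28,-0.47],"dr":[0,0,0],"jaw":0},
  {"xyz":[0,0.3,-0.46],"dr":[0,0,0],"jaw":0},
  {"xyz":[0,0.32,-0.45],"dr":[0,0,0],"jaw":0},
  {"xyz":[0,0.35,-0.43],"dr":[0,0,0],"jaw":0},
  {"xyz":[0,0.36,-0.41],"dr":[0,0,0],"jaw":0},
  {"xyz":[0,0.39,-0.39],"dr":[0,0,0],"jaw":0},
  {"xyz":[0,0.4,-0.38],"dr":[0,0,0],"jaw":0},
])

```text
clock: 4.9
position: [0.5, -0.0323, 0.2567]
eef_rot: [-3.137, 0.001, 1.555]
force: [-11.0, -2.3, 8.8]
grip_width: 0.0092
grasp_force: 15.0
```

Call:
arm_command([
  {"xyz":[0,0.42,-0.35],"dr":[0,0,0],"jaw":0},
  {"xyz":[0,0.44,-0.33],"dr":[0,0,0],"jaw":0},
  {"xyz":[0,0.46,-0.31],"dr":[0,0,0],"jaw":0},
  {"xyz":[0,0.47,-0.28],"dr":[0,0,0],"jaw":0},
  {"xyz":[0,0.48,-0.27],"dr":[0,0,0],"jaw":0},
  {"xyz":[0,0.5,-0.23],"dr":[0,0,0],"jaw":0},
  {"xyz":[0,0,0],"dr":[0,0,0],"jaw":0},
])

```text
clock: 5.48
position: [0.5581, -0.0334, 0.2932]
eef_rot: [3.14, 0.001, 1.555]
force: [-5.3, -1.8, 8.5]
grip_width: 0.0093
grasp_force: 15.0
```

Run:
```python
import numpy as np
r=np.hypot(.22,.009);a0=np.arctan2(.009,.22)
th=np.r_[1.11:1.411:.01]
for t in th: print(round(t,2),np.round([.647-r*np.cos(a0+t),.1+r*np.sin(a0+t)-.011],4),np.round([np.sin(a0+t)*r*.5,-np.cos(a0+t)*r*.5],3))
from h import *
s=env.read_state();print(s["force"],s["position"])
```

```text
1.11 [0.5572 0.2901] [ 0.101 -0.045]
1.12 [0.5593 0.2909] [ 0.101 -0.044]
1.13 [0.5613 0.2918] [ 0.101 -0.043]
1.14 [0.5633 0.2927] [ 0.102 -0.042]
1.15 [0.5653 0.2935] [ 0.102 -0.041]
1.16 [0.5674 0.2943] [ 0.103 -0.04 ]
1.17 [0.5695 0.2951] [ 0.103 -0.039]
1.18 [0.5715 0.2958] [ 0.103 -0.038]
1.19 [0.5736 0.2966] [ 0.104 -0.037]
1.2 [0.5757 0.2973] [ 0.104 -0.036]
1.21 [0.5778 0.298 ] [ 0.105 -0.035]
1.22 [0.5798 0.2987] [ 0.105 -0.034]
1.23 [0.582  0.2994] [ 0.105 -0.033]
1.24 [0.5841 0.3   ] [ 0.105 -0.031]
1.25 [0.5862 0.3006] [ 0.106 -0.03 ]
1.26 [0.5883 0.3012] [ 0.106 -0.029]
1.27 [0.5904 0.3018] [ 0.106 -0.028]
1.28 [0.5925 0.3023] [ 0.107 -0.027]
1.29 [0.5947 0.3029] [ 0.107 -0.026]
1.3 [0.5968 0.3034] [ 0.107 -0.025]
1.31 [0.599  0.3039] [ 0.107 -0.024]
1.32 [0.6011 0.3044] [ 0.108 -0.023]
1.33 [0.6033 0.3048] [ 0.108 -0.022]
1.34 [0.6054 0.3052] [ 0.108 -0.021]
1.35 [0.6076 0.3056] [ 0.108 -0.02 ]
1.36 [0.6098 0.306 ] [ 0.109 -0.019]
1.37 [0.6119 0.3064] [ 0.109 -0.018]
1.38 [0.6141 0.3067] [ 0.109 -0.016]
1.39 [0.6163 0.307 ] [ 0.109 -0.015]
1.4 [0.6185 0.3073] [ 0.109 -0.014]
1.41 [0.6207 0.3076] [ 0.109 -0.013]
[-5.26394653 -1.83105001  8.49475695] [ 0.55812821 -0.0333756   0.2931974 ]
```

```bash
cat >> h.py <<'E'
Hx=.647; C0=np.array([.557,-.0345])
def stay(th,d,lock=False):
    r=np.hypot(.1,.009);a=np.arctan2(.009,.1)+th
    L=np.array([Hx-r*np.cos(a),.1+r*np.sin(a)]); F=np.array([Hx-.1,.04+d]); D=L-F; n=np.linalg.norm(D)
    h=9e-3 if lock else -np.sqrt(max(0,.0887**2-n*n/4)); u=D/n
    return (L+F)/2+h*np.array([u[1],-u[0]]),F,L,n
E
python3 - <<'E'
from h import *
th=1.115
for d in(-.0065,-.003,0,.003,.0065): print(d,stay(th,d)[0].round(4))
for n in("scene","top"):
    im,d=cam(n); W=cloud(n,im,d); np.savez(n+"1.npz",im=im,d=d,W=W); x,y,z=W[...,0],W[...,1],W[...,2]
    m=(x>.5)&(x<.66)&(y<-.182)&(y>-.225)&(z>.06)&(z<.2); P=W[m]; print(n,len(P)); print(P[::max(1,len(P)//12)].round(4).tolist(),P.mean(0) if len(P) else 0)
s=env.read_state();print(s["force"],s["position"])
E
```

```text
-0.0065 [0.56   0.1212]
-0.003 [0.5546 0.1254]
0 [0.5509 0.1286]
0.003 [0.5477 0.1317]
0.0065 [0.5445 0.1352]
scene 27
[[0.594, -0.1833, 0.1708], [0.5883, -0.183, 0.1561], [0.5783, -0.1822, 0.1546], [0.5782, -0.1828, 0.1485], [0.549, -0.2188, 0.1317], [0.5529, -0.2175, 0.1253], [0.5442, -0.2199, 0.1268], [0.5529, -0.2056, 0.1287], [0.5466, -0.2144, 0.1242], [0.5514, -0.1895, 0.1359], [0.5474, -0.2045, 0.1258], [0.5518, -0.1916, 0.1283], [0.5632, -0.1848, 0.1235], [0.5485, -0.1836, 0.1299]] [ 0.55935863 -0.19893598  0.13485683]
top 49
[[0.6092, -0.1839, 0.1961], [0.5511, -0.1852, 0.1312], [0.5554, -0.1985, 0.1285], [0.547, -0.1856, 0.1319], [0.551, -0.1988, 0.1299], [0.5489, -0.2108, 0.1385], [0.5435, -0.1829, 0.1304], [0.5469, -0.196, 0.1292], [0.5504, -0.2092, 0.1279], [0.5469, -0.2208, 0.139], [0.5473, -0.2097, 0.1269], [0.5461, -0.2218, 0.134], [0.5449, -0.2228, 0.1295]] [ 0.55190592 -0.20253864  0.13249006]
[-4.90934849 -2.02553089  9.57222793] [ 0.55707494 -0.03336953  0.29273345]
```

Run:
```python
from h import *
D=np.load("top1.npz");im=D["im"]; p=proj("top",im,[[.56,-.19,.12]])[0].astype(int);print(p)
A=cv2.resize(im[p[1]-45:p[1]+45,p[0]-60:p[0]+60],None,fx=6,fy=6,interpolation=cv2.INTER_CUBIC); cv2.imwrite("pics/t1.png",A)
```

```text
[368 225]
```

View pics/t1.png

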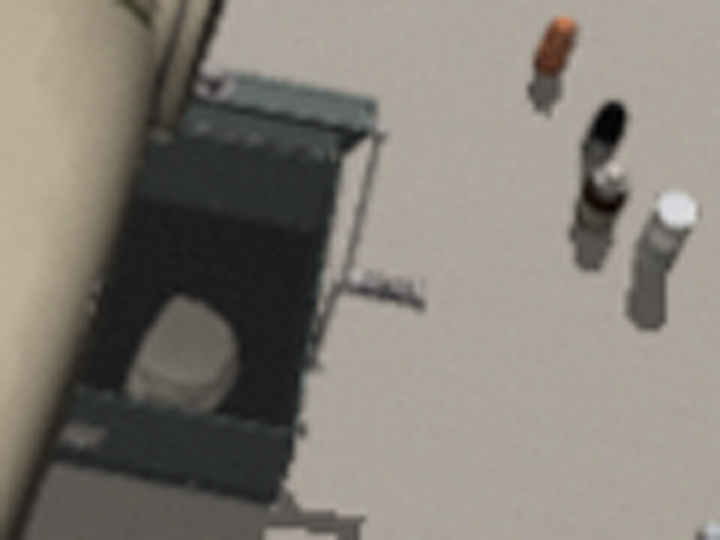

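Call:
arm_command([
  {"xyz":[0,0.22,-0.11],"dr":[0,0,0],"jaw":0},
  {"xyz":[0,0.22,-0.11],"dr":[0,0,0],"jaw":0},
  {"xyz":[0,0.22,-0.11],"dr":[0,0,0],"jaw":0},
  {"xyz":[0,0.22,-0.1],"dr":[0,0,0],"jaw":0},
  {"xyz":[0,0.2,-0.08],"dr":[0,0,0],"jaw":0},
  {"xyz":[0,0,0],"dr":[0,0,0],"jaw":0},
])

```text
clock: 6.08
position: [0.5793, -0.0336, 0.3012]
eef_rot: [3.141, 0.0, 1.555]
force: [-1.4, -4.9, 3.7]
grip_width: 0.0095
grasp_force: 15.0
```

Call:
arm_command([
  {"xyz":[0,0.1,-0.03],"dr":[0,0,0],"jaw":0},
  {"xyz":[0,0.1,-0.03],"dr":[0,0,0],"jaw":0},
  {"xyz":[0,0,0],"dr":[0,0,0],"jaw":0},
])

```text
clock: 6.33
position: [0.5829, -0.0337, 0.3022]
eef_rot: [3.141, 0.0, 1.555]
force: [-1.3, -5.0, 3.4]
grip_width: 0.0096
grasp_force: 15.0
```

Call:
arm_command([
  {"xyz":[0,0.07,-0.02],"dr":[0,0,0],"jaw":0},
  {"xyz":[0,0.07,-0.02],"dr":[0,0,0],"jaw":0},
  {"xyz":[0,0,0],"dr":[0,0,0],"jaw":0},
])

```text
clock: 6.58
position: [0.5848, -0.0337, 0.3027]
eef_rot: [-3.14, 0.0, 1.555]
force: [-4.8, -4.0, 4.4]
grip_width: 0.0098
grasp_force: 15.0
```

Call:
arm_command([
  {"xyz":[0,0.07,-0.02],"dr":[0,0,0],"jaw":0},
  {"xyz":[0,0.03,-0.01],"dr":[0,0,0],"jaw":0},
  {"xyz":[0,0,0],"dr":[0,0,0],"jaw":0},
])

```text
clock: 6.83
position: [0.5856, -0.0337, 0.303]
eef_rot: [-3.137, 0.0, 1.554]
force: [-11.3, -4.2, 6.4]
grip_width: 0.0095
grasp_force: 15.0
```

Call:
arm_command([
  {"xyz":[0,-0.06,0.02],"dr":[0,0,0],"jaw":0},
  {"xyz":[0,-0.06,0.02],"dr":[0,0,0],"jaw":0},
  {"xyz":[0,-0.05,0.01],"dr":[0,0,0],"jaw":0},
  {"xyz":[0,-0.05,0.01],"dr":[0,0,0],"jaw":0},
  {"xyz":[0,-0.05,0.01],"dr":[0,0,0],"jaw":0},
  {"xyz":[0,-0.05,0.01],"dr":[0,0,0],"jaw":0},
  {"xyz":[0,0,0],"dr":[0,0,0],"jaw":0},
  {"xyz":[0,0,0],"dr":[0,0,0],"jaw":0},
])

```text
clock: 7.5
position: [0.581, -0.0336, 0.3017]
eef_rot: [3.141, 0.0, 1.555]
force: [-0.2, -4.6, 1.3]
grip_width: 0.0098
grasp_force: 15.0
```

Run:
```python
from h import *
for d in(-.0065,-.003,-.002,-.001,0): print(d,stay(1.235,d)[0].round(4),stay(1.235,d,True)[0].round(4))
n="top"
im,d=cam(n); W=cloud(n,im,d); np.savez(n+"2.npz",im=im,d=d,W=W); x,y,z=W[...,0],W[...,1],W[...,2]
m=(x>.52)&(x<.66)&(y<-.186)&(y>-.225)&(z>.08)&(z<.16); P=W[m]; print(n,len(P),np.median(P,0),P.std(0))
s=env.read_state();print(s["force"],s["position"])
```

```text
-0.0065 [0.5848 0.1154] [0.5929 0.1117]
-0.003 [0.5818 0.1186] [0.5929 0.1134]
-0.002 [0.5762 0.1218] [0.5929 0.1138]
-0.001 [0.573  0.1238] [0.5929 0.1143]
0 [0.5706 0.1255] [0.5929 0.1148]
top 39 [ 0.58810053 -0.20784631  0.11798692] [0.00367211 0.01055017 0.00446518]
[-1.0222817  -5.68418712  1.98921396] [ 0.58101513 -0.03360212  0.30165569]
```

Call:
arm_command([
  {"xyz":[0,-0.05,0.02],"dr":[0,0,0],"jaw":0},
  {"xyz":[0,-0.05,0.02],"dr":[0,0,0],"jaw":0},
  {"xyz":[0,0,0],"dr":[0,0,0],"jaw":0},
  {"xyz":[0,0,0],"dr":[0,0,0],"jaw":0},
])

```text
clock: 7.88
position: [0.5798, -0.0336, 0.3013]
eef_rot: [3.139, 0.0, 1.555]
force: [3.1, -6.3, 2.3]
grip_width: 0.0095
grasp_force: 15.0
```

Call:
arm_command([
  {"xyz":[0,0.04,0],"dr":[0,0,0],"jaw":0.3},
  {"xyz":[0,0,0],"dr":[0,0,0],"jaw":0.3},
  {"xyz":[0,0,0],"dr":[0,0,0],"jaw":0.3},
  {"xyz":[0,0,-0.4],"dr":[0,0,0],"jaw":0.3},
  {"xyz":[0,0,-0.8],"dr":[0,0,0],"jaw":0.3},
  {"xyz":[0,0,-1],"dr":[0,0,0],"jaw":0.3},
  {"xyz":[0,0,-0.8],"dr":[0,0,0],"jaw":0.3},
  {"xyz":[0,0,0],"dr":[0,0,0],"jaw":0.3},
])

```text
clock: 8.55
position: [0.5809, -0.0332, 0.3657]
eef_rot: [3.135, 0.0, 1.555]
force: [0.6, -0.3, 0.7]
grip_width: 0.0279
grasp_force: 0.0
```

Run:
```python
from h import *
print(env.read_state()["position"],env.read_state()["force"])
n="top"
im,d=cam(n); W=cloud(n,im,d); np.savez(n+"2.npz",im=im,d=d,W=W); x,y,z=W[...,0],W[...,1],W[...,2]
m=(x>.52)&(x<.66)&(y<-.186)&(y>-.225)&(z>.08)&(z<.16); P=W[m]; print(n,len(P),np.median(P,0),P.std(0))
plan([.455,.270,.30],tool(74.7),20)
```

```text
[ 0.58090347 -0.03316195  0.36572027] [ 0.59118878 -0.26877902  0.67811654]
top 39 [ 0.58896799 -0.20609412  0.11716985] [0.00365778 0.01097271 0.00395377]
0 xyz [0.75, -0.33, 0.16] dr [0.0, 0.0, -0.66]
1 xyz [0.78, -0.27, 0.15] dr [0.0, 0.0, -0.66]
2 xyz [0.79, -0.23, 0.16] dr [0.0, 0.0, -0.66]
3 xyz [0.8, -0.17, 0.16] dr [0.01, 0.01, -0.66]
4 xyz [0.81, -0.12, 0.16] dr [0.0, 0.0, -0.66]
5 xyz [0.82, -0.06, 0.16] dr [0.0, 0.0, -0.66]
6 xyz [0.82, -0.01, 0.15] dr [0.0, 0.0, -0.66]
7 xyz [0.82, 0.04, 0.16] dr [0.0, 0.0, -0.66]
8 xyz [0.81, 0.1, 0.16] dr [0.0, 0.0, -0.66]
9 xyz [0.81, 0.15, 0.16] dr [0.01, 0.01, -0.66]
10 xyz [0.79, 0.2, 0.16] dr [0.0, 0.0, -0.66]
11 xyz [0.78, 0.26, 0.16] dr [0.0, 0.0, -0.66]
12 xyz [0.77, 0.3, 0.15] dr [0.0, 0.0, -0.66]
13 xyz [0.73, 0.36, 0.16] dr [0.0, 0.0, -0.66]
14 xyz [0.72, 0.4, 0.16] dr [0.01, 0.0, -0.66]
15 xyz [0.68, 0.45, 0.16] dr [0.0, 0.0, -0.66]
16 xyz [0.66, 0.5, 0.16] dr [0.0, 0.01, -0.65]
17 xyz [0.62, 0.54, 0.16] dr [0.0, 0.0, -0.66]
18 xyz [0.58, 0.57, 0.16] dr [0.0, 0.0, -0.66]
19 xyz [0.55, 0.62, 0.16] dr [0.0, 0.0, -0.66]
end [0.455  0.2701 0.2999]
```

Call:
arm_command([
  {"xyz":[0.75,-0.33,0],"dr":[0,0,-0.66],"jaw":1},
  {"xyz":[0.78,-0.27,0],"dr":[0,0,-0.66],"jaw":1},
  {"xyz":[0.79,-0.23,0],"dr":[0,0,-0.66],"jaw":1},
  {"xyz":[0.8,-0.17,0],"dr":[0,0,-0.66],"jaw":1},
  {"xyz":[0.81,-0.12,0.2],"dr":[0,0,-0.66],"jaw":1},
  {"xyz":[0.82,-0.06,0.2],"dr":[0,0,-0.66],"jaw":1},
  {"xyz":[0.82,-0.01,0.2],"dr":[0,0,-0.66],"jaw":1},
  {"xyz":[0.82,0.04,0.2],"dr":[0,0,-0.66],"jaw":1},
  {"xyz":[0.81,0.1,0.3],"dr":[0,0,-0.66],"jaw":1},
  {"xyz":[0.81,0.15,0.3],"dr":[0,0,-0.66],"jaw":1},
])

```text
clock: 9.43
position: [0.5161, 0.1191, 0.3313]
eef_rot: [-3.14, -0.001, 2.218]
force: [0.1, -0.2, -0.1]
grip_width: 0.0895
grasp_force: 0.0
```

Call:
arm_command([
  {"xyz":[0.79,0.2,0.3],"dr":[0,0,-0.66],"jaw":1},
  {"xyz":[0.78,0.26,0.4],"dr":[0,0,-0.66],"jaw":1},
  {"xyz":[0.77,0.3,0.4],"dr":[0,0,-0.66],"jaw":1},
  {"xyz":[0.73,0.36,0.4],"dr":[0,0,-0.66],"jaw":1},
  {"xyz":[0.72,0.4,0.5],"dr":[0,0,-0.66],"jaw":1},
  {"xyz":[0.68,0.45,0.5],"dr":[0,0,-0.66],"jaw":1},
  {"xyz":[0.66,0.5,0.5],"dr":[0,0,-0.66],"jaw":1},
  {"xyz":[0.62,0.54,0.5],"dr":[0,0,-0.66],"jaw":1},
  {"xyz":[0.58,0.57,0.5],"dr":[0,0,-0.66],"jaw":1},
  {"xyz":[0.55,0.62,0.5],"dr":[0,0,-0.66],"jaw":1},
])

```text
clock: 10.27
position: [0.4528, 0.2704, 0.2409]
eef_rot: [-3.14, -0.002, 2.878]
force: [0.1, 0.4, -0.2]
grip_width: 0.0927
grasp_force: 0.0
```

Run:
```python
from h import *
s=env.read_state();print(s["position"],s["eef_rot"],s["q"])
plan([.455,.271,.12],tool(74.7),4)
plan([.455,.271,.025],tool(74.7),1)
# recheck die edges in die frame from depth points, both starts
u=np.array([np.cos(np.radians(74.7)),np.sin(np.radians(74.7))]);v=np.array([u[1],-u[0]])
for n in("scene","top"):
    W=np.load(n+"0.npz")["W"].reshape(-1,3)
    P=W[(np.abs(W[:,0]-.455)<.05)&(np.abs(W[:,1]-.272)<.045)&(W[:,2]>.02)&(W[:,2]<.06)]; P=P[np.abs((P[:,:2]-[.455,.272])@v)<.04]
    for k,e in(("closing",u),("across",v)): q=P[:,:2]@e-np.array([.455,.271])@e; print(n,k,np.percentile(q,[1,5,95,99]).round(4))
    print("top z",np.percentile(P[:,2],[50,90]))
```

```text
[0.45282519 0.27044516 0.24088849] [-3.14035161e+00 -1.75813306e-03  2.87815542e+00] [ 4.41025481e-01 -7.01790802e-02  1.66694069e+00  1.93037089e-04
  1.54697440e+00 -8.66339513e-01]
0 xyz [-0.03, 0.02, 1.51] dr [0.0, 0.0, 0.01]
1 xyz [-0.02, 0.01, 1.51] dr [-0.01, -0.01, 0.01]
2 xyz [-0.03, 0.02, 1.51] dr [0.0, 0.0, 0.01]
3 xyz [-0.03, 0.01, 1.51] dr [0.0, -0.01, 0.01]
end [0.4551 0.271  0.1201]
0 xyz [-0.12, 0.07, 10.79] dr [-0.01, -0.02, 0.04]
end [0.4551 0.271  0.0251]
scene closing [-0.0227 -0.0173  0.0237  0.026 ]
scene across [-0.0291 -0.0262  0.0238  0.0293]
top z [0.04598844 0.04963706]
top closing [-0.0273 -0.0244  0.0195  0.0238]
top across [-0.0299 -0.0261  0.0218  0.0252]
top z [0.04485084 0.05151903]
```

Call:
arm_command([
  {"xyz":[-0.1,0.05,1],"dr":[0,0,0],"jaw":1},
  {"xyz":[0,0,1],"dr":[0,0,0],"jaw":1},
  {"xyz":[0,0,1],"dr":[0,0,0],"jaw":1},
  {"xyz":[0,0,1],"dr":[0,0,0],"jaw":1},
  {"xyz":[0,0,1],"dr":[0,0,0],"jaw":1},
  {"xyz":[0,0,1],"dr":[0,0,0],"jaw":1},
  {"xyz":[0,0,1],"dr":[0,0,0],"jaw":1},
  {"xyz":[0,0,1],"dr":[0,0,0],"jaw":1},
  {"xyz":[0,0,1],"dr":[0,0,0],"jaw":1},
  {"xyz":[0,0,0.9],"dr":[0,0,0],"jaw":1},
])

```text
clock: 11.1
position: [0.4545, 0.2698, 0.0423]
eef_rot: [-3.14, -0.002, 2.875]
force: [-0.2, 0.7, -0.0]
grip_width: 0.093
grasp_force: 0.0
```

Call:
arm_command([
  {"xyz":[0,0,0.7],"dr":[0,0,0],"jaw":1},
  {"xyz":[0,0,0.1],"dr":[0,0,0],"jaw":1},
  {"xyz":[0,0,0],"dr":[0,0,0],"jaw":1},
  {"xyz":[0,0,0],"dr":[0,0,0],"jaw":1},
])

```text
clock: 11.43
position: [0.456, 0.2704, 0.0291]
eef_rot: [-3.141, -0.0, 2.875]
force: [-0.0, -0.4, 1.9]
grip_width: 0.093
grasp_force: 0.0
```

Call:
arm_command([
  {"xyz":[0,0,0.2],"dr":[0,0,0],"jaw":0.7},
  {"xyz":[0,0,0],"dr":[0,0,0],"jaw":0.4},
  {"xyz":[0,0,0],"dr":[0,0,0],"jaw":0.4},
  {"xyz":[0,0,0],"dr":[0,0,0],"jaw":0.4},
  {"xyz":[0,0,0],"dr":[0,0,0],"jaw":0.4},
  {"xyz":[0,0,0],"dr":[0,0,0],"jaw":0.4},
  {"xyz":[0,0,0],"dr":[0,0,0],"jaw":0.4},
], force=15)

```text
clock: 12.02
position: [0.4563, 0.2703, 0.0253]
eef_rot: [-3.141, 0.0, 2.875]
force: [-1.6, -1.5, 2.6]
grip_width: 0.0533
grasp_force: 15.0
```

Call:
arm_command([
  {"xyz":[0,0,-0.3],"dr":[0,0,0],"jaw":0.4},
  {"xyz":[0,0,-0.8],"dr":[0,0,0],"jaw":0.4},
  {"xyz":[0,0,-1],"dr":[0,0,0],"jaw":0.4},
  {"xyz":[0,0,-1],"dr":[0,0,0],"jaw":0.4},
  {"xyz":[0,0,-1],"dr":[0,0,0],"jaw":0.4},
  {"xyz":[0,0,-1],"dr":[0,0,0],"jaw":0.4},
  {"xyz":[0,0,-1],"dr":[0,0,0],"jaw":0.4},
  {"xyz":[0,0,-1],"dr":[0,0,0],"jaw":0.4},
  {"xyz":[0,0,-1],"dr":[0,0,0],"jaw":0.4},
  {"xyz":[0,0,-0.6],"dr":[0,0,0],"jaw":0.4},
])

```text
clock: 12.85
position: [0.4569, 0.2708, 0.2017]
eef_rot: [3.14, 0.002, 2.875]
force: [0.2, -0.6, -1.3]
grip_width: 0.0533
grasp_force: 15.0
```

Run:
```python
from h import *
s=env.read_state();print(s["position"],s["eef_rot"],s["q"],s["grip_width"])
plan([.520,.034,.20],tool(89),16)
```

```text
[0.45685113 0.27079878 0.20171048] [3.13972253e+00 1.93770609e-03 2.87483612e+00] [ 4.38396984e-01 -4.62680938e-02  1.71540954e+00  1.69062592e-04
  1.46976350e+00 -8.65661444e-01] 0.05328622911249452
0 xyz [-0.39, -0.66, 0.0] dr [0.0, 0.0, -0.16]
1 xyz [-0.37, -0.67, 0.01] dr [0.0, 0.0, -0.15]
2 xyz [-0.36, -0.67, 0.0] dr [0.0, 0.0, -0.16]
3 xyz [-0.36, -0.68, 0.01] dr [0.0, 0.01, -0.15]
4 xyz [-0.34, -0.69, 0.0] dr [0.01, 0.0, -0.16]
5 xyz [-0.34, -0.69, 0.01] dr [0.0, 0.0, -0.15]
6 xyz [-0.32, -0.69, 0.0] dr [0.0, 0.0, -0.16]
7 xyz [-0.31, -0.7, 0.01] dr [0.0, 0.0, -0.16]
8 xyz [-0.3, -0.71, 0.0] dr [0.0, 0.0, -0.15]
9 xyz [-0.29, -0.7, 0.01] dr [0.0, 0.0, -0.16]
10 xyz [-0.28, -0.72, 0.01] dr [0.0, 0.0, -0.15]
11 xyz [-0.26, -0.72, 0.0] dr [0.0, 0.01, -0.16]
12 xyz [-0.26, -0.72, 0.01] dr [0.0, 0.0, -0.16]
13 xyz [-0.24, -0.72, 0.0] dr [0.0, 0.0, -0.15]
14 xyz [-0.24, -0.73, 0.01] dr [0.01, 0.0, -0.16]
15 xyz [-0.22, -0.74, 0.0] dr [0.0, 0.0, -0.15]
end [0.5201 0.0339 0.2   ]
```

Call:
arm_command([
  {"xyz":[-0.39,-0.66,0],"dr":[0,0,-0.16],"jaw":0.4},
  {"xyz":[-0.37,-0.67,0],"dr":[0,0,-0.16],"jaw":0.4},
  {"xyz":[-0.36,-0.67,0],"dr":[0,0,-0.16],"jaw":0.4},
  {"xyz":[-0.36,-0.68,0],"dr":[0,0,-0.16],"jaw":0.4},
  {"xyz":[-0.34,-0.69,0],"dr":[0,0,-0.16],"jaw":0.4},
  {"xyz":[-0.34,-0.69,0],"dr":[0,0,-0.16],"jaw":0.4},
  {"xyz":[-0.32,-0.69,0],"dr":[0,0,-0.16],"jaw":0.4},
  {"xyz":[-0.31,-0.7,0],"dr":[0,0,-0.16],"jaw":0.4},
])

```text
clock: 13.52
position: [0.4878, 0.1513, 0.1987]
eef_rot: [-3.141, -0.001, 3.004]
force: [0.3, 0.6, -1.8]
grip_width: 0.0532
grasp_force: 15.0
```

Call:
arm_command([
  {"xyz":[-0.3,-0.7,0],"dr":[0,0,-0.16],"jaw":0.4},
  {"xyz":[-0.29,-0.7,0],"dr":[0,0,-0.16],"jaw":0.4},
  {"xyz":[-0.28,-0.72,0],"dr":[0,0,-0.15],"jaw":0.4},
  {"xyz":[-0.26,-0.72,0],"dr":[0,0,-0.15],"jaw":0.4},
  {"xyz":[-0.26,-0.72,0],"dr":[0,0,-0.15],"jaw":0.4},
  {"xyz":[-0.24,-0.72,0],"dr":[0,0,-0.15],"jaw":0.4},
  {"xyz":[-0.24,-0.73,0],"dr":[0,0,-0.15],"jaw":0.4},
  {"xyz":[-0.22,-0.74,0],"dr":[0,0,-0.15],"jaw":0.4},
  {"xyz":[0,0,0],"dr":[0,0,0],"jaw":0.4},
])

```text
clock: 14.27
position: [0.5202, 0.0317, 0.1986]
eef_rot: [-3.141, -0.001, 3.124]
force: [-0.8, -0.3, -1.6]
grip_width: 0.0534
grasp_force: 15.0
```

Run:
```python
from h import *
plan([.520,.034,.037],tool(89),1)
im,d=cam("scene"); W=cloud("scene",im,d); np.savez("scene3.npz",im=im,d=d,W=W)
p=proj("scene",im,[[.54,.0,.1]])[0].astype(int)
cv2.imwrite("pics/s3.png",cv2.resize(im[p[1]-50:p[1]+50,p[0]-65:p[0]+65],None,fx=6,fy=6,interpolation=cv2.INTER_CUBIC))
```

```text
0 xyz [0.01, 0.13, 8.08] dr [-0.01, -0.01, 0.0]
end [0.5199 0.0341 0.037 ]
```

View pics/s3.png

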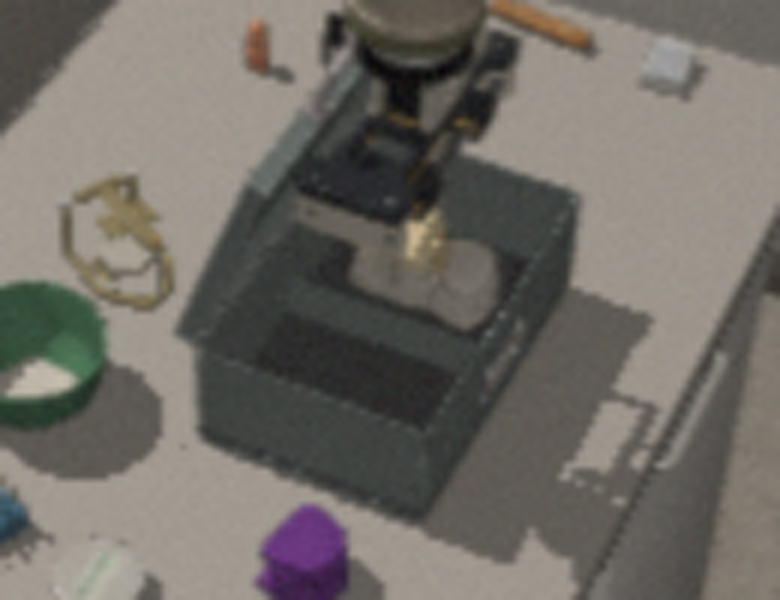

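Call:
arm_command([
  {"xyz":[0,0.1,0.5],"dr":[0,0,0],"jaw":0.4},
  {"xyz":[0,0,0.9],"dr":[0,0,0],"jaw":0.4},
  {"xyz":[0,0,1],"dr":[0,0,0],"jaw":0.4},
  {"xyz":[0,0,1],"dr":[0,0,0],"jaw":0.4},
  {"xyz":[0,0,1],"dr":[0,0,0],"jaw":0.4},
  {"xyz":[0,0,1],"dr":[0,0,0],"jaw":0.4},
  {"xyz":[0,0,0.9],"dr":[0,0,0],"jaw":0.4},
  {"xyz":[0,0,0.6],"dr":[0,0,0],"jaw":0.4},
  {"xyz":[0,0,0.3],"dr":[0,0,0],"jaw":0.4},
  {"xyz":[0,0,0],"dr":[0,0,0],"jaw":0.4},
])

```text
clock: 15.15
position: [0.5185, 0.0365, 0.0532]
eef_rot: [3.141, -0.003, 3.125]
force: [-0.0, -0.1, -1.7]
grip_width: 0.0531
grasp_force: 15.0
```

Call:
arm_command([
  {"xyz":[0,0,0.2],"dr":[0,0,0],"jaw":0.4},
  {"xyz":[0,0,0.15],"dr":[0,0,0],"jaw":0.4},
  {"xyz":[0,0,0.1],"dr":[0,0,0],"jaw":0.4},
  {"xyz":[0,0,0.1],"dr":[0,0,0],"jaw":0.4},
  {"xyz":[0,0,0.1],"dr":[0,0,0],"jaw":0.4},
  {"xyz":[0,0,0],"dr":[0,0,0],"jaw":0.4},
])

```text
clock: 15.65
position: [0.5199, 0.0358, 0.0419]
eef_rot: [3.142, -0.0, 3.125]
force: [0.1, 1.0, -1.2]
grip_width: 0.0533
grasp_force: 15.0
```

Call:
arm_command([
  {"xyz":[0,0,0.1],"dr":[0,0,0],"jaw":0.4},
  {"xyz":[0,0,0.1],"dr":[0,0,0],"jaw":0.4},
  {"xyz":[0,0,0.05],"dr":[0,0,0],"jaw":0.4},
  {"xyz":[0,0,0.05],"dr":[0,0,0],"jaw":0.4},
  {"xyz":[0,0,0],"dr":[0,0,0],"jaw":0.4},
])

```text
clock: 16.07
position: [0.5198, 0.0359, 0.0358]
eef_rot: [-3.142, -0.0, 3.125]
force: [-0.0, -1.3, -2.0]
grip_width: 0.0531
grasp_force: 15.0
```

Call:
arm_command([
  {"xyz":[0,0,0.05],"dr":[0,0,0],"jaw":0.4},
  {"xyz":[0,0,0.05],"dr":[0,0,0],"jaw":0.4},
  {"xyz":[0,0,0],"dr":[0,0,0],"jaw":0.4},
])

```text
clock: 16.32
position: [0.5203, 0.0359, 0.0352]
eef_rot: [3.142, 0.0, 3.125]
force: [-6.7, 1.0, 9.0]
grip_width: 0.0533
grasp_force: 15.0
```

Call:
arm_command([
  {"xyz":[0,0,-0.05],"dr":[0,0,0],"jaw":0.7},
  {"xyz":[0,0,0],"dr":[0,0,0],"jaw":0.75},
  {"xyz":[0,0,0],"dr":[0,0,0],"jaw":0.75},
  {"xyz":[0,0,0],"dr":[0,0,0],"jaw":0.75},
  {"xyz":[0,0,-0.3],"dr":[0,0,0],"jaw":0.75},
  {"xyz":[0,0,-0.8],"dr":[0,0,0],"jaw":0.75},
  {"xyz":[0,0,-1],"dr":[0,0,0],"jaw":0.75},
  {"xyz":[0,0,-1],"dr":[0,0,0],"jaw":0.75},
  {"xyz":[0,0,-1],"dr":[0,0,0],"jaw":0.75},
  {"xyz":[0,0,-1],"dr":[0,0,0],"jaw":0.75},
])

```text
clock: 17.15
position: [0.5199, 0.0359, 0.1384]
eef_rot: [-3.142, 0.0, 3.125]
force: [0.6, 0.7, -0.2]
grip_width: 0.0695
grasp_force: 0.0
```

Call:
arm_command([
  {"xyz":[0.5,0,-1],"dr":[0,0,0],"jaw":0.75},
  {"xyz":[0.8,0,-1],"dr":[0,0,0],"jaw":0.75},
  {"xyz":[1,0,-1],"dr":[0,0,0],"jaw":0.75},
  {"xyz":[1,0,-0.8],"dr":[0,0,0.5],"jaw":0.75},
  {"xyz":[1,0,0],"dr":[0,0,0.8],"jaw":0.5},
  {"xyz":[0.5,0,0],"dr":[0,0,0.8],"jaw":0.5},
])

```text
clock: 17.65
position: [0.4234, 0.0398, 0.2149]
eef_rot: [3.141, 0.003, 2.911]
force: [0.1, 0.1, -0.6]
grip_width: 0.0605
grasp_force: 0.0
```

Run:
```python
from h import *
s=env.read_state();print(s["position"],s["eef_rot"])
o=[]
for n in("scene","top"):
    im,d=cam(n); W=cloud(n,im,d); np.savez(n+"4.npz",im=im,d=d,W=W); x,y,z=W[...,0],W[...,1],W[...,2]
    m=(x>.54)&(x<.66)&(y<-.186)&(y>-.225)&(z>.08)&(z<.16); P=W[m]; print(n,len(P),np.median(P,0) if len(P) else 0)
    m=(x>.47)&(x<.6)&(y<.09)&(y>-.02)&(z>.045)&(z<.075); P=W[m]; print("die top",len(P),np.median(P,0),np.percentile(P,[5,95],axis=0).round(3).tolist())
    p=proj(n,im,[[.55,-.03,.1]])[0].astype(int); o.append(cv2.resize(im[p[1]-60:p[1]+60,p[0]-60:p[0]+60],(400,400),interpolation=cv2.INTER_CUBIC))
cv2.imwrite("pics/p4.png",np.hstack(o))
```

```text
[0.42343    0.03978579 0.21490718] [3.14107943e+00 2.61151362e-03 2.91105152e+00]
scene 18 [ 0.58802001 -0.20609714  0.11818003]
die top 116 [0.51125617 0.04402532 0.05632178] [[0.47, 0.016, 0.05], [0.542, 0.075, 0.069]]
top 39 [ 0.58885819 -0.20830532  0.1174622 ]
die top 2 [ 0.47052721 -0.01346695  0.06656204] [[0.47, -0.014, 0.063], [0.471, -0.013, 0.07]]
```

View pics/p4.png

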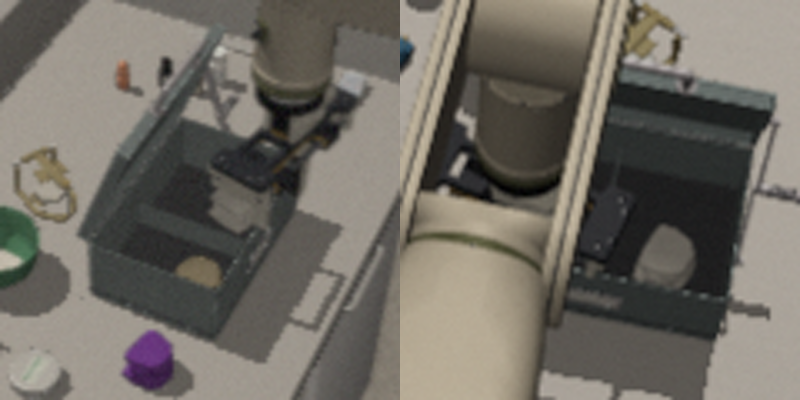

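Run:
```python
from h import *
from scipy.optimize import brentq
d=brentq(lambda d: stay(1.245,d)[3]-.1774,-.01,.01); print("d",d,stay(1.22,d,True)[0],stay(0,d)[0])
T=tool(-1,.45); z=T.apply([0,0,1]); pin=np.array([.591,-.206,.114])
A=np.array([.45,-.27,.25]); plan(A,T,18)
print("--");plan(pin+.011*z-.09*z,T,8,p0=A,R0=T); print(pin+.011*z)
```

```text
d -0.0024279762442810464 [0.59220545 0.11349461] [0.46580763 0.07328601]
0 xyz [-0.27, -0.82, -0.1] dr [-0.17, 0.21, 0.74]
1 xyz [-0.32, -0.8, -0.12] dr [-0.17, 0.21, 0.74]
2 xyz [-0.38, -0.77, -0.14] dr [-0.17, 0.21, 0.75]
3 xyz [-0.43, -0.74, -0.16] dr [-0.17, 0.21, 0.74]
4 xyz [-0.49, -0.7, -0.19] dr [-0.17, 0.21, 0.74]
5 xyz [-0.52, -0.66, -0.2] dr [-0.16, 0.21, 0.74]
6 xyz [-0.57, -0.61, -0.23] dr [-0.17, 0.21, 0.75]
7 xyz [-0.62, -0.57, -0.25] dr [-0.17, 0.21, 0.74]
8 xyz [-0.64, -0.51, -0.28] dr [-0.17, 0.21, 0.74]
9 xyz [-0.68, -0.47, -0.29] dr [-0.17, 0.21, 0.74]
10 xyz [-0.7, -0.4, -0.32] dr [-0.17, 0.22, 0.74]
11 xyz [-0.72, -0.35, -0.34] dr [-0.17, 0.21, 0.75]
12 xyz [-0.74, -0.29, -0.36] dr [-0.17, 0.21, 0.74]
13 xyz [-0.75, -0.22, -0.38] dr [-0.17, 0.21, 0.74]
14 xyz [-0.75, -0.17, -0.39] dr [-0.17, 0.21, 0.74]
15 xyz [-0.76, -0.1, -0.42] dr [-0.17, 0.21, 0.75]
16 xyz [-0.75, -0.03, -0.44] dr [-0.16, 0.21, 0.74]
17 xyz [-0.75, 0.02, -0.45] dr [-0.17, 0.21, 0.74]
end [ 0.45   -0.2701  0.25  ]
--
0 xyz [0.0, 0.87, 0.45] dr [0.0, 0.0, 0.0]
1 xyz [0.01, 0.88, 0.45] dr [0.0, 0.0, 0.0]
2 xyz [0.0, 0.87, 0.46] dr [0.0, 0.0, 0.0]
3 xyz [0.01, 0.88, 0.45] dr [0.0, 0.0, 0.0]
4 xyz [0.0, 0.87, 0.45] dr [0.0, 0.0, 0.0]
5 xyz [0.01, 0.87, 0.45] dr [0.0, 0.0, 0.0]
6 xyz [0.0, 0.88, 0.46] dr [0.0, 0.0, 0.0]
7 xyz [0.0, 0.87, 0.45] dr [0.0, 0.0, 0.0]
end [ 0.5903 -0.2404  0.1851]
[ 0.5910835  -0.20121611  0.10409508]
```

Call:
arm_command([
  {"xyz":[-0.27,-0.82,-0.1],"dr":[-0.17,0.21,0.74],"jaw":0.45},
  {"xyz":[-0.32,-0.8,-0.12],"dr":[-0.17,0.21,0.74],"jaw":0.45},
  {"xyz":[-0.38,-0.77,-0.14],"dr":[-0.17,0.21,0.75],"jaw":0.45},
  {"xyz":[-0.43,-0.74,-0.16],"dr":[-0.17,0.21,0.74],"jaw":0.45},
  {"xyz":[-0.49,-0.7,-0.19],"dr":[-0.17,0.21,0.74],"jaw":0.45},
  {"xyz":[-0.52,-0.66,-0.2],"dr":[-0.16,0.21,0.74],"jaw":0.45},
  {"xyz":[-0.57,-0.61,-0.23],"dr":[-0.17,0.21,0.75],"jaw":0.45},
  {"xyz":[-0.62,-0.57,-0.25],"dr":[-0.17,0.21,0.74],"jaw":0.45},
  {"xyz":[-0.64,-0.51,-0.28],"dr":[-0.17,0.21,0.74],"jaw":0.45},
])

```text
clock: 18.5
position: [0.4382, -0.1165, 0.231]
eef_rot: [3.06, -0.225, 2.252]
force: [0.1, 0.8, -0.1]
grip_width: 0.0419
grasp_force: 0.0
```

Call:
arm_command([
  {"xyz":[-0.68,-0.47,-0.29],"dr":[-0.17,0.21,0.74],"jaw":0.45},
  {"xyz":[-0.7,-0.4,-0.32],"dr":[-0.17,0.22,0.74],"jaw":0.45},
  {"xyz":[-0.72,-0.35,-0.34],"dr":[-0.17,0.21,0.75],"jaw":0.45},
  {"xyz":[-0.74,-0.29,-0.36],"dr":[-0.17,0.21,0.74],"jaw":0.45},
  {"xyz":[-0.75,-0.22,-0.38],"dr":[-0.17,0.21,0.74],"jaw":0.45},
  {"xyz":[-0.75,-0.17,-0.39],"dr":[-0.17,0.21,0.74],"jaw":0.45},
  {"xyz":[-0.76,-0.1,-0.42],"dr":[-0.17,0.21,0.75],"jaw":0.45},
  {"xyz":[-0.75,-0.03,-0.44],"dr":[-0.16,0.21,0.74],"jaw":0.45},
  {"xyz":[-0.75,0.02,-0.45],"dr":[-0.17,0.21,0.74],"jaw":0.45},
])

```text
clock: 19.25
position: [0.4514, -0.2718, 0.2486]
eef_rot: [-3.14, -0.451, 1.553]
force: [0.1, 0.1, 0.4]
grip_width: 0.0419
grasp_force: 0.0
```

Call:
arm_command([
  {"xyz":[0,0.87,0.4],"dr":[0,0,0],"jaw":0.45},
  {"xyz":[0,0.87,0.4],"dr":[0,0,0],"jaw":0.45},
  {"xyz":[0,0.87,0.4],"dr":[0,0,0],"jaw":0.45},
  {"xyz":[0,0.87,0.4],"dr":[0,0,0],"jaw":0.45},
  {"xyz":[0,0.87,0.4],"dr":[0,0,0],"jaw":0.45},
  {"xyz":[0,0.87,0.4],"dr":[0,0,0],"jaw":0.45},
  {"xyz":[0,0.87,0.4],"dr":[0,0,0],"jaw":0.45},
  {"xyz":[0,0.87,0.4],"dr":[0,0,0],"jaw":0.45},
  {"xyz":[0,0,0],"dr":[0,0,0],"jaw":0.45},
])

```text
clock: 20.0
position: [0.5924, -0.2434, 0.1882]
eef_rot: [-3.139, -0.452, 1.558]
force: [0.5, 0.2, -0.2]
grip_width: 0.0419
grasp_force: 0.0
```

Run:
```python
from h import *
T=tool(-1,.45); z=T.apply([0,0,1]); pin=np.array([.5915,-.206,.114])
s=env.read_state();print(s["position"],s["eef_rot"],s["force"],s["q"]); plan(pin+.011*z,T,5)
im,d=cam("top"); W=cloud("top",im,d); x,y,z=W[...,0],W[...,1],W[...,2]
m=(x>.54)&(x<.66)&(y<-.186)&(y>-.225)&(z>.08)&(z<.14); P=W[m]; print(len(P),np.median(P,0) if len(P) else 0)
```

```text
[ 0.59236522 -0.24335279  0.18817717] [-3.13893321 -0.45218341  1.55769329] [ 0.51485939  0.23221314 -0.24115921] [-0.67185642  0.48447062  1.2004594   0.35615899  1.73692703 -0.64991487]
0 xyz [0.01, -0.01, 0.94] dr [-0.01, 0.0, 0.01]
1 xyz [0.01, -0.01, 0.94] dr [-0.01, -0.01, 0.01]
2 xyz [0.02, -0.02, 0.94] dr [-0.01, 0.0, 0.0]
3 xyz [0.01, -0.01, 0.94] dr [-0.01, -0.01, 0.01]
4 xyz [0.01, -0.01, 0.94] dr [-0.01, 0.0, 0.01]
end [ 0.5917 -0.2013  0.1041]
0 0
```

Call:
arm_command([
  {"xyz":[0,0,0.9],"dr":[0,0,0],"jaw":0.45},
  {"xyz":[0,0,0.9],"dr":[0,0,0],"jaw":0.45},
  {"xyz":[0,0,0.9],"dr":[0,0,0],"jaw":0.45},
  {"xyz":[0,0,0.9],"dr":[0,0,0],"jaw":0.45},
  {"xyz":[0,0,0.7],"dr":[0,0,0],"jaw":0.45},
  {"xyz":[0,0,0.4],"dr":[0,0,0],"jaw":0.45},
  {"xyz":[0,0,0],"dr":[0,0,0],"jaw":0.45},
])

```text
clock: 20.63
position: [0.5899, -0.2028, 0.1048]
eef_rot: [-3.137, -0.452, 1.554]
force: [-0.4, 0.8, -0.5]
grip_width: 0.0416
grasp_force: 0.0
```

Call:
arm_command([
  {"xyz":[0,0,0],"dr":[0,0,0],"jaw":0.25},
  {"xyz":[0,0,0],"dr":[0,0,0],"jaw":0},
  {"xyz":[0,0,0],"dr":[0,0,0],"jaw":0},
  {"xyz":[0,0,0],"dr":[0,0,0],"jaw":0},
  {"xyz":[0,0,0],"dr":[0,0,0],"jaw":0},
], force=20)

```text
clock: 21.05
position: [0.5913, -0.2043, 0.1073]
eef_rot: [-3.14, -0.449, 1.554]
force: [-4.3, -1.0, -3.2]
grip_width: 0.0132
grasp_force: 2.5
```

Call:
arm_command([
  {"xyz":[0,0,0],"dr":[0,0,0],"jaw":0},
  {"xyz":[0,0,0],"dr":[0,0,0],"jaw":0},
], force=40)

```text
clock: 21.22
position: [0.591, -0.2042, 0.107]
eef_rot: [-3.14, -0.449, 1.554]
force: [-2.7, -1.3, 2.6]
grip_width: 0.0108
grasp_force: 40.0
```

Run:
```python
from h import *
s=env.read_state();print(s["position"],s["force"])
d=-.0024; T=tool(-1,.45); F=np.array([Hx-.1,.04+d]); P0,P1=stay(1.22,d,True)[0],stay(0,d)[0]
f0=np.arctan2(*(P0-F)[::-1]);f1=np.arctan2(*(P1-F)[::-1]);print(f0,f1)
st=np.r_[[.02]*3,[.04]*2,[.06]*40]; f=np.minimum(f0+np.cumsum(st),f1); f=f[:np.argmax(f>=f1)+1]
ps=[np.array([F[0]+.0887*np.cos(a),0,F[1]+.0887*np.sin(a)]) for a in f]
path(ps,[T]*len(ps),np.array([P0[0],0,P0[1]]),T)
from scipy.optimize import brentq
for a,p in list(zip(f,ps))[::4]:
    # lid angle from elbow
    g=lambda th: np.hypot(*(stay(th,d)[2]-p[[0,2]]))-.0887
    ths=np.linspace(1.24,0,200); v=[g(t) for t in ths]; print(round(a,2),[round(ths[i],2) for i in range(199) if v[i]*v[i+1]<0],p.round(4))
```

```text
[ 0.59099509 -0.20424444  0.10702623] [-2.65863343 -1.34970024  2.5874587 ]
1.0336732198817966 2.7273680071403605
0 xyz [0.02, -0.07, -0.05] dr [0.0, 0.0, 0.0]
1 xyz [0.02, -0.08, -0.04] dr [0.0, 0.0, 0.0]
2 xyz [0.02, -0.07, -0.04] dr [0.0, 0.0, 0.0]
3 xyz [0.03, -0.16, -0.07] dr [0.0, 0.0, 0.0]
4 xyz [0.03, -0.16, -0.07] dr [0.0, 0.0, 0.0]
5 xyz [0.04, -0.25, -0.09] dr [0.0, 0.0, 0.0]
6 xyz [0.03, -0.26, -0.07] dr [0.0, 0.0, 0.0]
7 xyz [0.02, -0.25, -0.06] dr [0.0, 0.0, 0.0]
8 xyz [0.02, -0.27, -0.05] dr [0.0, 0.0, 0.0]
9 xyz [0.01, -0.26, -0.03] dr [0.0, 0.0, 0.0]
10 xyz [0.0, -0.27, -0.02] dr [0.0, 0.0, 0.0]
11 xyz [0.0, -0.26, 0.0] dr [0.0, 0.0, 0.0]
12 xyz [-0.01, -0.27, 0.01] dr [0.0, 0.0, 0.0]
13 xyz [-0.02, -0.26, 0.02] dr [0.0, 0.0, 0.0]
14 xyz [-0.02, -0.26, 0.04] dr [0.0, 0.0, 0.0]
15 xyz [-0.03, -0.26, 0.06] dr [0.0, 0.0, 0.0]
16 xyz [-0.04, -0.26, 0.06] dr [0.0, 0.0, 0.0]
17 xyz [-0.04, -0.25, 0.08] dr [0.0, 0.0, 0.0]
18 xyz [-0.05, -0.24, 0.1] dr [0.0, 0.0, 0.0]
19 xyz [-0.06, -0.24, 0.11] dr [0.0, 0.0, 0.0]
20 xyz [-0.06, -0.23, 0.12] dr [0.0, 0.0, 0.0]
21 xyz [-0.07, -0.22, 0.13] dr [0.0, 0.0, 0.0]
22 xyz [-0.07, -0.21, 0.14] dr [0.0, 0.0, 0.0]
23 xyz [-0.08, -0.2, 0.16] dr [0.0, 0.0, 0.0]
24 xyz [-0.09, -0.19, 0.16] dr [0.0, 0.0, 0.0]
25 xyz [-0.08, -0.18, 0.18] dr [0.0, 0.0, 0.0]
26 xyz [-0.1, -0.17, 0.18] dr [0.0, 0.0, 0.0]
27 xyz [-0.09, -0.15, 0.2] dr [0.0, 0.0, 0.0]
28 xyz [-0.1, -0.14, 0.2] dr [0.0, 0.0, 0.0]
29 xyz [-0.11, -0.13, 0.21] dr [0.0, 0.0, 0.0]
30 xyz [-0.09, -0.1, 0.19] dr [0.0, 0.0, 0.0]
end [0.4658 0.     0.0734]
1.05 [np.float64(1.24)] [0.5909 0.     0.1147]
1.17 [] [0.5813 0.     0.1194]
1.41 [np.float64(1.17)] [0.5609 0.     0.1252]
1.65 [np.float64(1.02)] [0.5397 0.     0.126 ]
1.89 [np.float64(0.83)] [0.5189 0.     0.1217]
2.13 [np.float64(0.62)] [0.4997 0.     0.1126]
2.37 [np.float64(0.4)] [0.4832 0.     0.0992]
2.61 [np.float64(0.14)] [0.4704 0.     0.0823]
```

Call:
arm_command([
  {"xyz":[0.02,-0.07,-0.05],"dr":[0,0,0],"jaw":0},
  {"xyz":[0.02,-0.08,-0.04],"dr":[0,0,0],"jaw":0},
  {"xyz":[0.02,-0.07,-0.04],"dr":[0,0,0],"jaw":0},
  {"xyz":[0.03,-0.16,-0.07],"dr":[0,0,0],"jaw":0},
  {"xyz":[0.03,-0.16,-0.07],"dr":[0,0,0],"jaw":0},
  {"xyz":[0,0,0],"dr":[0,0,0],"jaw":0},
])

```text
clock: 21.72
position: [0.5802, -0.204, 0.1133]
eef_rot: [-3.14, -0.45, 1.554]
force: [3.3, -2.1, -0.1]
grip_width: 0.0109
grasp_force: 40.0
```

Call:
arm_command([
  {"xyz":[0.04,-0.25,-0.09],"dr":[0,0,0],"jaw":0},
  {"xyz":[0.03,-0.26,-0.07],"dr":[0,0,0],"jaw":0},
  {"xyz":[0.02,-0.25,-0.06],"dr":[0,0,0],"jaw":0},
  {"xyz":[0.02,-0.27,-0.05],"dr":[0,0,0],"jaw":0},
  {"xyz":[0.01,-0.26,-0.03],"dr":[0,0,0],"jaw":0},
])

```text
clock: 22.13
position: [0.5549, -0.2036, 0.1204]
eef_rot: [3.142, -0.45, 1.555]
force: [3.0, -1.2, 7.7]
grip_width: 0.011
grasp_force: 40.0
```

Call:
arm_command([
  {"xyz":[0,-0.27,-0.02],"dr":[0,0,0],"jaw":0},
  {"xyz":[0,-0.26,0],"dr":[0,0,0],"jaw":0},
  {"xyz":[-0.01,-0.27,0.01],"dr":[0,0,0],"jaw":0},
  {"xyz":[-0.02,-0.26,0.02],"dr":[0,0,0],"jaw":0},
  {"xyz":[0,0,0],"dr":[0,0,0],"jaw":0},
])

```text
clock: 22.55
position: [0.5315, -0.2034, 0.1182]
eef_rot: [-3.137, -0.451, 1.553]
force: [-2.4, 1.9, 6.0]
grip_width: 0.0112
grasp_force: 40.0
```

Call:
arm_command([
  {"xyz":[-0.02,-0.27,0],"dr":[0,0,0],"jaw":0},
  {"xyz":[-0.03,-0.27,0.03],"dr":[0,0,0],"jaw":0},
  {"xyz":[-0.04,-0.26,0.06],"dr":[0,0,0],"jaw":0},
  {"xyz":[-0.04,-0.25,0.08],"dr":[0,0,0],"jaw":0},
  {"xyz":[-0.05,-0.24,0.1],"dr":[0,0,0],"jaw":0},
  {"xyz":[-0.06,-0.24,0.11],"dr":[0,0,0],"jaw":0},
  {"xyz":[0,0,0],"dr":[0,0,0],"jaw":0},
])

```text
clock: 23.13
position: [0.4999, -0.2034, 0.1084]
eef_rot: [-3.134, -0.452, 1.553]
force: [-4.6, 3.4, -0.5]
grip_width: 0.0107
grasp_force: 40.0
```

Call:
arm_command([
  {"xyz":[-0.06,-0.23,0.12],"dr":[0,0,0],"jaw":0},
  {"xyz":[-0.07,-0.22,0.13],"dr":[0,0,0],"jaw":0},
  {"xyz":[-0.07,-0.21,0.14],"dr":[0,0,0],"jaw":0},
  {"xyz":[-0.08,-0.2,0.16],"dr":[0,0,0],"jaw":0},
  {"xyz":[-0.09,-0.19,0.16],"dr":[0,0,0],"jaw":0},
  {"xyz":[0,0,0],"dr":[0,0,0],"jaw":0},
])

```text
clock: 23.63
position: [0.4786, -0.2033, 0.0915]
eef_rot: [-3.134, -0.453, 1.552]
force: [-4.1, 3.9, -3.1]
grip_width: 0.011
grasp_force: 40.0
```

Call:
arm_command([
  {"xyz":[-0.08,-0.18,0.18],"dr":[0,0,0],"jaw":0},
  {"xyz":[-0.1,-0.17,0.18],"dr":[0,0,0],"jaw":0},
  {"xyz":[-0.09,-0.15,0.2],"dr":[0,0,0],"jaw":0},
  {"xyz":[-0.05,-0.07,0.1],"dr":[0,0,0],"jaw":0},
  {"xyz":[0,0,0],"dr":[0,0,0],"jaw":0},
])

```text
clock: 24.05
position: [0.4677, -0.2032, 0.0768]
eef_rot: [-3.134, -0.453, 1.552]
force: [-4.8, 3.0, -6.2]
grip_width: 0.0111
grasp_force: 40.0
```

Call:
arm_command([
  {"xyz":[-0.05,-0.07,0.1],"dr":[0,0,0],"jaw":0},
  {"xyz":[-0.05,-0.06,0.1],"dr":[0,0,0],"jaw":0},
  {"xyz":[-0.05,-0.05,0.1],"dr":[0,0,0],"jaw":0},
  {"xyz":[0,0,0],"dr":[0,0,0],"jaw":0},
])

```text
clock: 24.38
position: [0.4644, -0.2033, 0.0705]
eef_rot: [-3.135, -0.452, 1.552]
force: [-4.5, 5.0, -7.5]
grip_width: 0.011
grasp_force: 40.0
```

Call:
arm_command([
  {"xyz":[-0.03,-0.03,0.05],"dr":[0,0,0],"jaw":0},
  {"xyz":[-0.03,-0.03,0.05],"dr":[0,0,0],"jaw":0},
  {"xyz":[0,0,0],"dr":[0,0,0],"jaw":0},
])

```text
clock: 24.63
position: [0.4637, -0.2035, 0.069]
eef_rot: [-3.136, -0.452, 1.553]
force: [-4.5, 6.1, -4.4]
grip_width: 0.0109
grasp_force: 40.0
```

Call:
arm_command([
  {"xyz":[-0.03,-0.03,0.05],"dr":[0,0,0],"jaw":0},
  {"xyz":[-0.03,-0.03,0.05],"dr":[0,0,0],"jaw":0},
  {"xyz":[0,0,0],"dr":[0,0,0],"jaw":0},
])

```text
clock: 24.88
position: [0.4638, -0.204, 0.0685]
eef_rot: [-3.139, -0.452, 1.554]
force: [-2.5, 6.9, 5.2]
grip_width: 0.0108
grasp_force: 40.0
```

Run:
```python
from h import *
for n in("scene","top"):
    im,d=cam(n); W=cloud(n,im,d); np.savez(n+"5.npz",im=im,d=d,W=W); W0=np.load(n+"0.npz")["W"]
    for nm,w in(("now",W),("start",W0)):
        x,y,z=w[...,0],w[...,1],w[...,2]
        m=(x>.475)&(x<.64)&(y<.09)&(y>-.15)&(z>.1)&(z<.14); P=w[m]
        A=np.c_[P[:,0]-.557,P[:,1],np.ones(len(P))]; print(n,nm,len(P),np.linalg.lstsq(A,P[:,2],rcond=None)[0].round(4))
```

```text
scene now 1524 [-0.0002 -0.0017  0.1189]
scene start 1536 [ 0.0017 -0.0018  0.119 ]
top now 2005 [-0.0116 -0.0008  0.1185]
top start 3103 [-0.0043 -0.0053  0.1181]
```

Call:
arm_command([
  {"xyz":[0.01,0.01,-0.03],"dr":[0,0,0],"jaw":0},
  {"xyz":[0,0,0],"dr":[0,0,0],"jaw":0.4},
  {"xyz":[0,0,0],"dr":[0,0,0],"jaw":0.4},
  {"xyz":[0,0,0],"dr":[0,0,0],"jaw":0.4},
  {"xyz":[0,0,0],"dr":[0,0,0],"jaw":0.4},
  {"xyz":[0,0,-0.4],"dr":[0,0,0],"jaw":0.4},
  {"xyz":[0,0,-0.8],"dr":[0,0,0],"jaw":0.4},
  {"xyz":[0,0,-1],"dr":[0,0,0],"jaw":0.4},
  {"xyz":[0,0,-1],"dr":[0,0,0],"jaw":0.4},
  {"xyz":[0,0,-1],"dr":[0,0,0],"jaw":0.4},
])

```text
clock: 25.82
position: [0.4639, -0.2423, 0.1455]
eef_rot: [-3.14, -0.45, 1.554]
force: [-0.1, 0.0, 1.0]
grip_width: 0.0368
grasp_force: 0.0
```

Call:
arm_command([
  {"xyz":[-0.5,-0.5,-1],"dr":[0,0,0],"jaw":0.4},
  {"xyz":[-0.5,-0.5,-0.6],"dr":[0,0,0],"jaw":0.4},
  {"xyz":[0,0,0],"dr":[0,0,0],"jaw":0.4},
  {"xyz":[0,0,0],"dr":[0,0,0],"jaw":0.4},
])

```text
clock: 26.15
position: [0.4436, -0.2743, 0.1651]
eef_rot: [-3.141, -0.449, 1.553]
force: [0.2, 0.0, -0.0]
grip_width: 0.0371
grasp_force: 0.0
```

Run:
```python
from h import *
s=env.read_state();print(s["position"],s["force"],s["clock"])
for n in("scene","top"):
    im,d=cam(n); W=cloud(n,im,d); im0=np.load(n+"0.npz")["im"]; W0=np.load(n+"0.npz")["W"]
    for nm,w in(("now",W),("start",W0)):
        x,y,z=w[...,0],w[...,1],w[...,2]
        m=(x>.475)&(x<.64)&(y<.09)&(y>-.15)&(z>.1)&(z<.14); P=w[m]
        A=np.c_[P[:,0]-.557,P[:,1],np.ones(len(P))]; q=w[(x>.44)&(x<.49)&(y<-.184)&(y>-.215)&(z>.055)&(z<.095)]
        print(n,nm,len(P),np.linalg.lstsq(A,P[:,2],rcond=None)[0].round(4),"pin",len(q),q.mean(0) if len(q) else 0)
    if n=="scene": cv2.imwrite("pics/end.png",np.hstack([i[110:290,200:380] for i in(im0,im)]).repeat(2,0).repeat(2,1))
```

```text
[ 0.44358767 -0.27425964  0.16510848] [ 0.2053179   0.03379417 -0.04073657] 26.15
scene now 1530 [ 0.0029 -0.0003  0.1191] pin 16 [ 0.46411777 -0.19973906  0.07810578]
scene start 1536 [ 0.0017 -0.0018  0.119 ] pin 15 [ 0.46426032 -0.19956303  0.0769578 ]
top now 2069 [-0.0151 -0.0003  0.1187] pin 0 0
top start 3103 [-0.0043 -0.0053  0.1181] pin 36 [ 0.4632057  -0.19993349  0.07596256]
```

View pics/end.png

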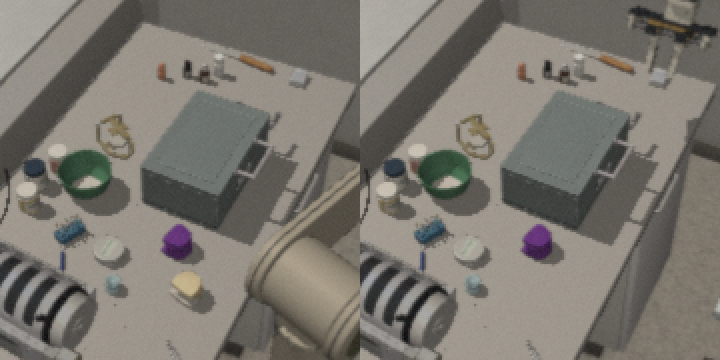

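Run:
```python
from h import *
im0=np.load("scene0.npz")["im"]; im=np.mean([cam("scene")[0].astype(float) for _ in range(6)],0).astype(np.float32)
g0=cv2.cvtColor(im0,cv2.COLOR_BGR2GRAY).astype(np.float32); g=cv2.cvtColor(im,cv2.COLOR_BGR2GRAY)
W0=np.load("scene0.npz")["W"]
c={"pin":[.464,-.203,.077],"handle":[.427,-.033,.11],"lid front left":[.468,.1,.115],"lid right":[.55,-.168,.118],"bottle/back":[.6,.0,.118]}
for k,p in c.items():
    u=proj("scene",im,[p])[0].round().astype(int); w=8
    t=g0[u[1]-w:u[1]+w+1,u[0]-w:u[0]+w+1]
    f=lambda v:cv2.getRectSubPix(g,(2*w+1,2*w+1),(float(u[0]+v[0]),float(u[1]+v[1])))
    R=np.array([[cv2.matchTemplate(f((a,b)),t,cv2.TM_CCOEFF_NORMED)[0,0] for a in np.arange(-1.5,1.51,.1)] for b in np.arange(-1.5,1.51,.1)])
    j=np.unravel_index(R.argmax(),R.shape); print(k,u,"shift px",round(j[1]*.1-1.5,2),round(j[0]*.1-1.5,2),"score",R.max().round(3))
print("px per 1mm z at pin",np.diff(proj("scene",im,[[.464,-.203,.077],[.464,-.203,.078]]),axis=0))
```

```text
pin [337 169] shift px 0.0 0.0 score 0.998
handle [331 191] shift px 0.0 0.0 score 0.997
lid front left [310 208] shift px 0.0 0.0 score 0.997
lid right [317 161] shift px 0.0 0.0 score 0.995
bottle/back [291 182] shift px -0.2 0.2 score 0.729
px per 1mm z at pin [[ 0.02048494 -0.16385643]]
```

Pin, handle and lid edges sit on their first pixels with no measurable shift (0.00 px), so I'm handing the job in.

```bash
python3 -c "
from rig import env
print(env.close_job())"
```

```text
the job is handed in; nothing more can be done
None
```

The job is handed in at about 26 s of the 72 s. The model stands in the left bay, the lid was let down on the pin and is shut, the stay pin shows no measurable shift, and the bystanders look undisturbed; the verdict itself was not shown.

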